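# Trim a vibration-isolation platform with ring weights

## Robot

A 6-joint arm with a two-finger parallel gripper is mounted at the origin on a cart in front of the work surface, level with it; the furniture and walls round the work are solid. World frame = base frame: x ahead of the robot, y to its left, z up, the work surface at z = 0. Lengths are in mm, angles in rad, forces in N, time in s.
With the tool pointing down it reaches from about 275 to 750 mm from the base axis. Payload 10.2 kg.
Tool frame: the origin (TCP) lies at the very end of the fingers, on their centre line; the grasp point (between the pads) lies 19 mm behind it; z points along the fingers, y is the direction in which the jaws open and shut (so a half turn about z gives the same grasp; the last joint's range is limited). The gripper opens to 85 mm and grips with 20 to 120 N. Pads are 22 mm wide; open, the fingers measure 114 mm over their backs; the gripper's body (76 mm by 85 mm) begins 54 mm behind the grasp point. The pads swing forward as they close: fully open they stand 13 mm farther back than shut.
Start: joints at [-1.442, 0.313, 1.498, -0, 1.331, -0.223], TCP at [180.896, -492.857, 231.294] pointing down, gripper open.
Joint ranges: [-2.94, 2.94], [-0.97, 2.17], [0.19, 2.56], [-1.23, 4.37], [0.02, 3.11], [-2.88, 2.88]. Speed limits (rad/s): [2.39, 2.39, 3.01, 3.14, 3.14, 3.14].

## Interface

Orientations are given as a unit quaternion [w, x, y, z].
In Python, from rig import readout, cams, finish_job gives the robot as it stands. The module is installed in compiled form; this text tells all that it offers.
- The arm moves only by the tool carry_out, never from a script. Its argument "steps" is one flat list of numbers, 7 for each row, row after row: the shift along the tool's x, y, z in cm, then the turn, a rotation vector about the tool's x, y, z in units of 5 degrees (1.0 is 5 degrees), then the opening, from -1 (shut) to 1 (fully open), so that 0 is half open. In form: [x, y, z, ax, ay, az, hand, x, y, z, ax, ay, az, hand, ...]. A call has 1 to 20 rows; each row shifts and turns the commanded pose from where the row before left it, along the tool's axes as they then stand; what a row does not reach is not made up. A row lasts 1/12 s, in which the tool goes at most 41.7 mm and 7.16 degrees, less where a joint would pass 70% of its speed; a pose out of reach is approached as far as the arm can. A call with a gripper value outside its range is refused whole. The fingers move at their own pace and stop on an object; "grip_force" is the grip in N (left out, the last holds). Time passes only in rows, so rows that do not move let the fingers close. It gives the time, the measured TCP pose, the force and the opening at its end, in the units of the state.
- readout.sense(): the state, without advancing time (a new reading comes with each control period).
- cams.capture(name): name is "side" or "top"; returns the picture (480x640x3 uint8, red, green, blue); there is no depth.
- cams.calibration(name): a dict with "fx", "fy", "cx", "cy" (pixels), "k1" (the pictures are not rectified: a ray, as slopes to the right and down, at radius r is drawn at 1 + k1 r^2 times it, then the intrinsics apply), "R" (3x3) and "t" (3): a world point X has camera coordinates R X + t. Camera axes: x right, y down, z forward; pixel columns grow to the right and rows downward; lengths in mm; the calibration is good to about 2 mm. A picture is of the moment at which its call begins. calibration takes no time and is no camera call.
- finish_job(): hands the job in, once; it reports no verdict.
The state is a dict: "time_s": time; "joints": joint angles; "dq": joint speeds; "tau": joint torques, N m; "eef_pos": TCP position; "ee_rot": TCP orientation; "force": force on the tool from outside, world axes, zero at the start; "wrist_torque": the same for the moment, N m; "grip_width": opening from 0.0 (shut) to 1.0 (fully open).
Only numpy, scipy, OpenCV 4.12 (cv2) and the standard library are available. Lean on these libraries where they do the work, as an engineer would, in place of code of your own. Each camera call takes 0.05 s, during which the arm holds its last target.

## Task

The small vibration-isolation platform floats too high for the optics on it. Press ring weights one at a time onto its split spring spindle, each fully home, the first flat on the shoulder and the next flat on the one before, until the gauge pointer comes to rest between the two long marks at twelve o'clock. Press gently: never drive the platform down until the pointer reaches the small stop pin at the lower right of its dial; leave spare weights lying on the table and the bottle and the canister where they stand.

Things in the scene. Friction and masses are not known exactly. Their poses are not given: they have to be found in the camera images.
- spindle_seat (a point): Middle of the shoulder (38 mm across) at the spindle's foot, on the sprung aluminium plate (130 x 170 mm, top 22 mm below this point); x points from the gauge to the optics rail, z up. The first weight lies flat on it. It sinks under load, so it is lower while you push than measured before; a weight that comes home is felt as a steep rise of the push, above the drag, to 8 or 9 N.
- spindle_tip (a point): Top of the spindle, 66 mm above the shoulder: two upright steel prongs side by side along the platform's x, springing outward: 19 mm across up to 40 mm, tapering above to 13 mm at the tip. A weight's 16 mm bore squeezes them: it will not drop by itself but must be pushed all the way (2 to 7 N, hidden, up to 2 N more at the taper's foot, where it may catch) and stays where left.
- pointer (a joint): Pointer of the round gauge (66 mm dial at the front of the base, tilted 45 degrees to the robot): rad, clockwise positive, 0 = twelve o'clock, long marks at -0.2 and 0.2. Below: too light. Starts between -1.05 and -0.5; each weight (1.7 N) adds 0.30, a push of 1 N on the platform adds 0.17. The stop pin is at 1.95; a push up to 9.5 N besides the weights keeps clear of it.
- weight0_center (a point): Centre (half-way up) of a loose plain steel ring weight: 48 mm outside, 16 mm bore, 14 mm thick, 176 g, lying flat on the table; z along the bore. All four are alike; two or three are needed.
- weight1_center (a point): Centre (half-way up) of a loose plain steel ring weight: 48 mm outside, 16 mm bore, 14 mm thick, 176 g, lying flat on the table; z along the bore. All four are alike; two or three are needed.
- weight2_center (a point): Centre (half-way up) of a loose plain steel ring weight: 48 mm outside, 16 mm bore, 14 mm thick, 176 g, lying flat on the table; z along the bore. All four are alike; two or three are needed.
- weight3_center (a point): Centre (half-way up) of a loose plain steel ring weight: 48 mm outside, 16 mm bore, 14 mm thick, 176 g, lying flat on the table; z along the bore. All four are alike; two or three are needed.
- oil_bottle: Amber dropper bottle, 30 mm across, 86 mm tall, standing on the table; origin under its middle. Not to be moved.
- canister: Clear canister with a black screw lid, 51 mm across, 71 mm tall, standing on the table; origin under its middle. Not to be moved.
There are look-alikes about, which are no part of the job. Leave any purple look-alike of the part that bears weight0_center alone.

How it is judged:
By the outcome, as a careful person would: the job done as asked, in the order asked, and still so for the second after the job is handed in, with the robot touching nothing.
It also fails if it takes over 72 s, if anything falls off the work surface, if the arm or the gripper's body presses on something with over 40 N, if the wrist force passes 120 N, or if a joint passes its speed limit or range.

## Working session

There is one attempt and no reset: what is moved stays moved. The work goes in short steps, Python scripts to look and compute and a tool call to move; the robot and the scene stay as the last step left them, time stands still between calls to the robot, and variables do not carry over. Pictures are saved under pics/ and viewed, and the job is handed in when it is done.

Besides the shell and the picture viewer there is one more tool, called in YAML: its name, and indented under it one key for each argument. carry_out: Moves the arm, as the interface text tells. Its arguments: {"type":"object","properties":{"steps":{"type":"array","items":{"type":"number"}},"grip_force":{"type":"number"}},"required":["steps"]}

```bash
mkdir -p pics; cat > h.py <<'E'
import numpy as np, cv2
from rig import readout, cams, finish_job
def snap(n,f):
    im=cams.capture(n); cv2.imwrite('pics/'+f,im[:,:,::-1]); return im
def ray(n,u,v):
    c=cams.calibration(n); K=np.array([[c['fx'],0,c['cx']],[0,c['fy'],c['cy']],[0,0,1.]])
    x=(u-c['cx'])/c['fx']; y=(v-c['cy'])/c['fy']
    a,b=x,y
    for _ in range(30):
        s=1+c['k1']*(a*a+b*b); a,b=x/s,y/s
    R=np.array(c['R']);t=np.array(c['t'])
    return -R.T@t, R.T@np.array([a,b,1.])
def plane(n,u,v,z):
    o,d=ray(n,u,v); return o+d*(z-o[2])/d[2]
def proj(n,X):
    c=cams.calibration(n);p=np.array(c['R'])@np.array(X,float)+np.array(c['t'])
    a,b=p[0]/p[2],p[1]/p[2];s=1+c['k1']*(a*a+b*b)
    return c['fx']*a*s+c['cx'],c['fy']*b*s+c['cy']
def tri(p,q):
    o1,d1=ray('side',*p);o2,d2=ray('top',*q)
    A=np.array([d1,-d2]).T; s=np.linalg.lstsq(A,o2-o1,rcond=None)[0]
    a,b=o1+s[0]*d1,o2+s[1]*d2
    return (a+b)/2,np.linalg.norm(a-b)
E
python3 - <<'E'
from h import *
snap('side','s0.png');snap('top','t0.png')
for n in('side','top'): print(n,cams.calibration(n))
print(readout.sense())
E
```

```text
side {'fx': 514.7569935350008, 'fy': 514.7569935350008, 'cx': 319.09424820418747, 'cy': 243.0480876942047, 'k1': -0.013109119422310776, 'R': array([[-0.95288712, -0.30303113, -0.01335152],
       [-0.15754357,  0.53205327, -0.83192508],
       [ 0.25920292, -0.79062725, -0.55472732]]), 't': array([ 494.01886122,  112.80791801, 1057.92638597])}
top {'fx': 480.4879873257297, 'fy': 480.4879873257297, 'cx': 316.61251813868364, 'cy': 236.18350320828606, 'k1': -0.07485726181505227, 'R': array([[ 0.00679201, -0.99994668, -0.00777893],
       [-0.99817392, -0.00631263, -0.06007481],
       [ 0.0600225 ,  0.00817276, -0.99816357]]), 't': array([ 136.1711728 ,  467.17387668, 1003.99731162])}
{'time_s': 0.1, 'joints': array([-1.44236188e+00,  3.13386366e-01,  1.49834859e+00, -3.28209024e-06,
        1.33102221e+00, -2.23437002e-01]), 'dq': array([ 0.00099136, -0.00170118, -0.00395879,  0.00166074, -0.00042764,
       -0.00077911]), 'tau': array([ 1.76164554e-03, -4.12898433e+01, -2.60140890e+01, -1.85045301e-04,
        3.05809350e-03, -1.42845676e-05]), 'eef_pos': array([ 180.88319424, -492.60912331,  230.80095398]), 'ee_rot': array([-5.81673234e-04,  9.84562955e-01,  1.75029850e-01,  2.60553505e-05]), 'force': array([ 0.53230128, -0.084943  , -0.48353334]), 'wrist_torque': array([ 0.00395458, -0.00366175,  0.04124766]), 'grip_width': 1.0043387823266268}
```

View pics/s0.png

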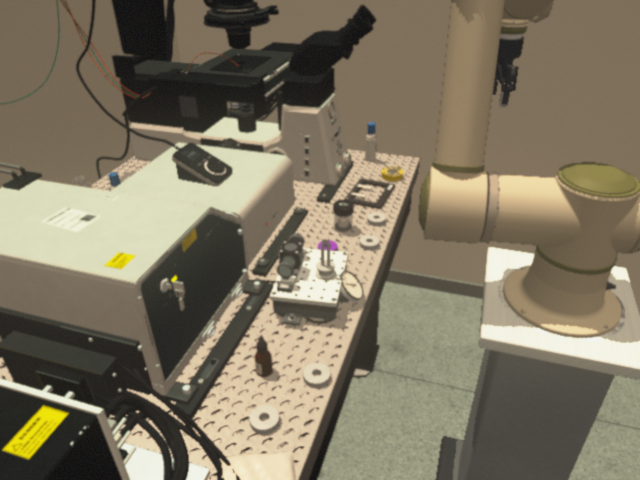

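View pics/t0.png

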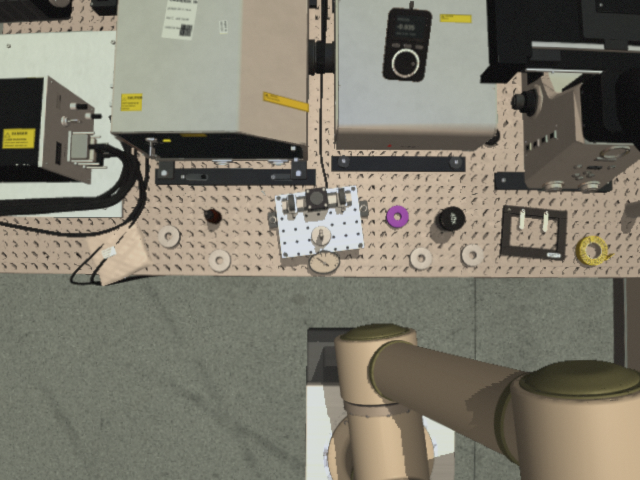

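The overview shows pale rings in the top view near (169,237), (219,261), (421,259) and (473,256). The purple look-alike is at (397,216) and the platform at (320,225). I'll zoom in next.

```bash
python3 - <<'E'
from h import *
t=cv2.imread('pics/t0.png');s=cv2.imread('pics/s0.png')
cv2.imwrite('pics/t0a.png',cv2.resize(t[175:285,255:385],None,fx=6,fy=5.4,interpolation=2)[:600])
cv2.imwrite('pics/s0a.png',cv2.resize(s[225:325,255:385],None,fx=6,fy=6,interpolation=2))
# ring masks
hsv=cv2.cvtColor(t,cv2.COLOR_BGR2HSV)
g=cv2.cvtColor(t,cv2.COLOR_BGR2GRAY)
for (u,v) in [(169,237),(219,261),(421,259),(473,256)]:
    print(u,v,plane('top',u,v,7), hsv[v-8:v+9:2,u], )
cv2.imwrite('pics/t0b.png',np.hstack([cv2.resize(t[v-20:v+20,u-20:u+20],(200,200),interpolation=2) for u,v in [(169,237),(219,261),(421,259),(473,256)]]))
E
```

```text
169 237 [462.94999294 457.54738394   7.        ] [[ 18  39 196]
 [ 19  38 182]
 [ 18  46  95]
 [ 16  52 152]
 [ 17  52 167]
 [ 17  47 170]
 [ 19  38 195]
 [ 17  40 197]
 [ 18  39 195]]
219 261 [412.21611003 347.77588001   7.        ] [[ 18  40 205]
 [ 19  38 195]
 [ 18  47 119]
 [ 17  51 176]
 [ 16  52 192]
 [ 17  49 178]
 [ 19  38 201]
 [ 19  38 203]
 [ 18  37 206]]
421 259 [419.35962998 -83.79346964   7.        ] [[ 17  39 204]
 [ 18  37 184]
 [ 18  47 108]
 [ 17  51 146]
 [ 16  53 189]
 [ 16  48 174]
 [ 18  39 204]
 [ 18  38 204]
 [ 19  38 201]]
473 256 [ 426.31331187 -196.05277525    7.        ] [[ 19  39 198]
 [ 18  39 178]
 [ 19  42  97]
 [ 16  49 115]
 [ 17  52 142]
 [ 18  40 127]
 [ 18  39 196]
 [ 19  39 194]
 [ 18  39 190]]
```

View pics/t0a.png

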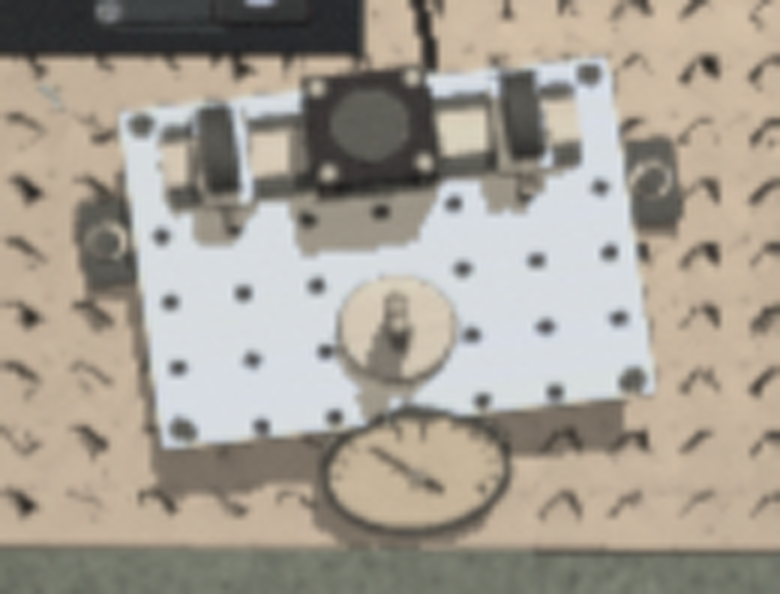

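View pics/s0a.png

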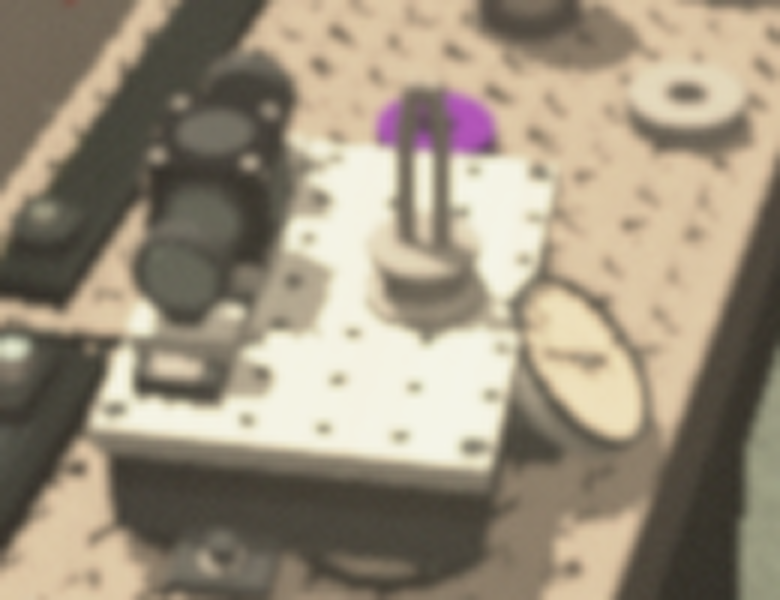

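View pics/t0b.png

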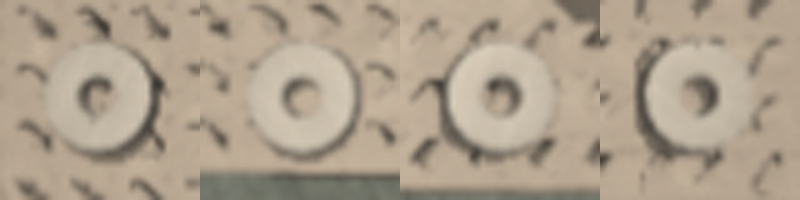

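```bash
python3 - <<'E'
from h import *
t=cv2.imread('pics/t0.png');s=cv2.imread('pics/s0.png')
cv2.imwrite('pics/t0c.png',cv2.resize(t[215:265,290:355],None,fx=12,fy=12,interpolation=2))
cv2.imwrite('pics/s0c.png',cv2.resize(s[232:282,300:365],None,fx=12,fy=12,interpolation=2))
def ring(n,im,u,v,r):
    c=im[v-r:v+r+1,u-r:u+r+1]; c=cv2.resize(c,None,fx=8,fy=8,interpolation=cv2.INTER_CUBIC)
    lab=cv2.cvtColor(c,cv2.COLOR_BGR2LAB)
    hsv=cv2.cvtColor(c,cv2.COLOR_BGR2HSV)
    m=((hsv[:,:,1]<46)&(hsv[:,:,2]>160)).astype(np.uint8)
    m=cv2.morphologyEx(m,cv2.MORPH_OPEN,np.ones((15,15)))
    cs,_=cv2.findContours(m,cv2.RETR_EXTERNAL,cv2.CHAIN_APPROX_NONE)
    k=max(cs,key=cv2.contourArea); e=cv2.fitEllipse(cv2.convexHull(k))
    return (e[0][0]+.5)/8-.5+u-r,(e[0][1]+.5)/8-.5+v-r,e[1][0]/8,e[1][1]/8
for (u,v) in [(169,237),(219,261),(421,259),(473,256)]:
    R=ring('top',t,u,v,17); X=plane('top',R[0],R[1],14); print(np.round(R,2),X.round(1),np.round(proj('side',X),1))
E
```

```text
[167.9  235.67  20.92  21.78] [465.4 457.8  14. ] [262.9 415.5]
[218.73 259.73  21.51  22.24] [414.9 346.9  14. ] [315.2 371.4]
[421.01 257.64  21.62  22.35] [422.1 -82.4  14. ] [368.1 239.2]
[472.7  254.49  21.58  22.06] [ 429.4 -193.2   14. ] [375.2 215.9]
```

View pics/t0c.png

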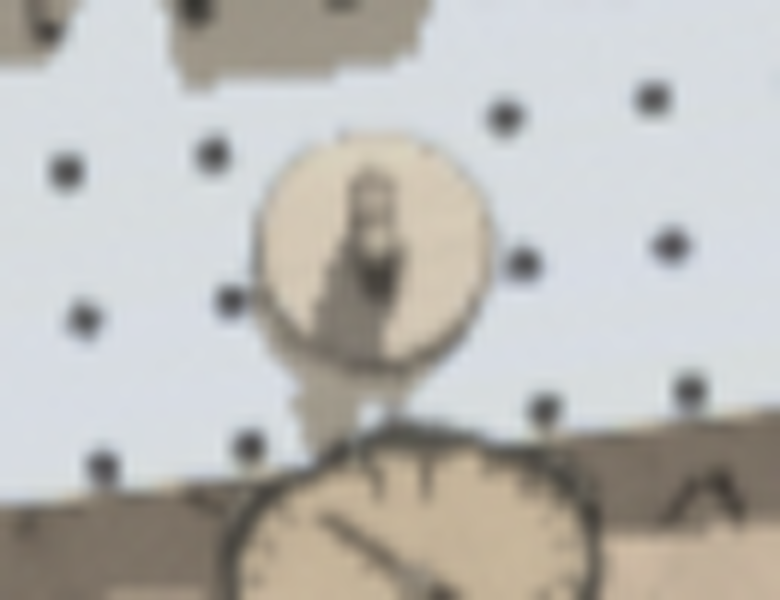

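View pics/s0c.png

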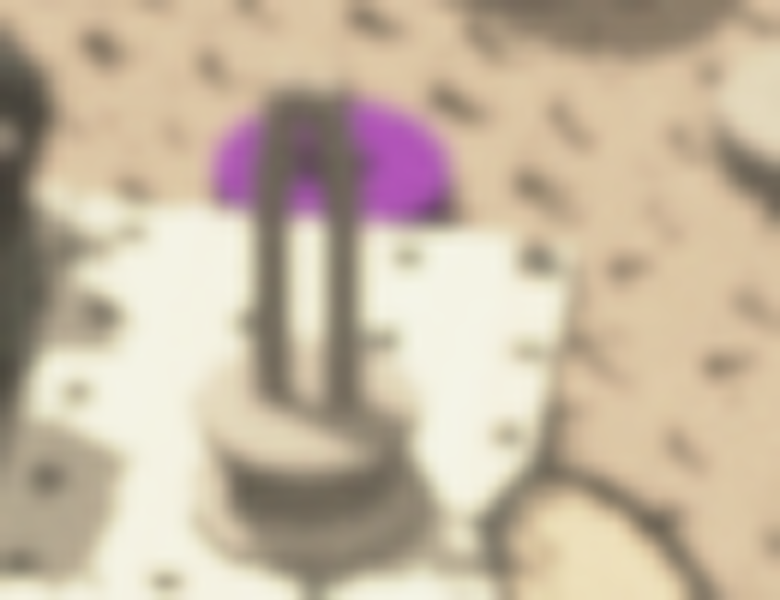

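```bash
python3 - <<'E'
from h import *
S,e=tri((325.1,265.5),(320.7,235.1)); print('seat',S,e)
T,e=tri((325.3,239.6),(320.5,231.7)); print('tip',T,e)
for z in (55,58,61,64,67,70):
  P=plane('top',320.7,235.1,z); print(z,P.round(1),'tip top',np.round(proj('top',P+[0,0,66]),1),'side seat',np.round(proj('side',P),1),'tip',np.round(proj('side',P+[0,0,66]),1))
# plate corners, platform yaw: from hole pattern
a=plane('top',290+85/12,215+320/12,40);b=plane('top',290+672/12,215+245/12,40);print('yaw of platform y axis',(a-b), np.degrees(np.arctan2(-(a-b)[0],(a-b)[1])))
# plate corner px
for u,v in [(275,197),(356,187),(283,257),(362,248)]: print(plane('top',u,v,40))
E
```

```text
seat [464.01598819 130.41511837  77.06631021] 1.462277307521783
tip [464.87570858 130.42887304 139.22201212] 4.75319867655835
55 [466.1 130.6  55. ] tip top [320.7 232.9] side seat [323.8 274.1] tip [323.5 247.2]
58 [465.9 130.6  58. ] tip top [320.7 232.9] side seat [323.9 273. ] tip [323.6 246. ]
61 [465.7 130.6  61. ] tip top [320.7 232.9] side seat [324.  271.8] tip [323.7 244.7]
64 [465.5 130.6  64. ] tip top [320.7 232.9] side seat [324.  270.6] tip [323.8 243.5]
67 [465.4 130.6  67. ] tip top [320.7 232.9] side seat [324.1 269.4] tip [323.8 242.2]
70 [465.2 130.6  70. ] tip top [320.7 232.9] side seat [324.2 268.3] tip [323.9 240.9]
yaw of platform y axis [-13.57742079 101.00148974   0.        ] 7.656254582802107
[545.86858807 226.16222011  40.        ]
[567.79590716  57.75271554  40.        ]
[421.2685053  208.09692376  40.        ]
[440.90432781  45.18812469  40.        ]
```

```bash
cat >> h.py <<'E'
from scipy.spatial.transform import Rotation as Ro
def st():
    s=readout.sense(); q=s['ee_rot']; R=Ro.from_quat([q[1],q[2],q[3],q[0]]).as_matrix()
    return s,R
def togo(X,yaw=7.66):
    s,R=st(); d=R.T@(np.array(X,float)-s['eef_pos'])
    c,n=np.cos(np.radians(yaw)),np.sin(np.radians(yaw))
    G=np.array([[c,n,0],[n,-c,0],[0,0,-1.]])
    rv=Ro.from_matrix(R.T@G).as_rotvec()
    print('t',round(s['time_s'],2),'pos',s['eef_pos'].round(1),'F',s['force'].round(2),'w',round(s['grip_width'],3),'| go cm',(d/10).round(2),'rot5deg',np.degrees(rv/5).round(2))
E
python3 - <<'E'
from h import *
s=cv2.imread('pics/s0.png')
cr=[(264,419),(316,374),(369,241),(376,217)]
cv2.imwrite('pics/s0d.png',np.hstack([cv2.resize(s[v-20:v+20,u-20:u+20],(200,200),interpolation=2) for u,v in cr]))
togo([422,-82,120])
c,n=np.cos(np.radians(7.66)),np.sin(np.radians(7.66))
E
```

```text
t 0.1 pos [ 180.9 -492.6  230.8] F [ 0.53 -0.08 -0.48] w 1.004 | go cm [ 36.78 -30.22  11.12] rot5deg [-0.01 -0.    2.5 ]
```

View pics/s0d.png

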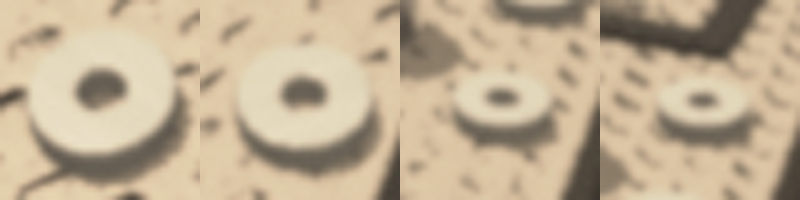

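carry_out:
  steps: [0,0,0,0,0,1.25,0.5,0,0,0,0,0,1.25,0.5,0,0,0,0,0,0,0.5]
  grip_force: 60

```text
time_s: 0.35
eef_pos: [180.9, -492.7, 231.0]
ee_rot: [-0.0, 0.998, 0.065, -0.0]
force: [-0.3, -0.2, 0.0]
grip_width: 0.75
```

```bash
python3 -c "
from h import *
togo([422,-82,60])"
```

```text
t 0.35 pos [ 180.9 -492.7  231. ] F [-0.33 -0.22  0.03] w 0.75 | go cm [ 29.23 -37.59  17.13] rot5deg [-0.01 -0.   -0.04]
```

carry_out:
  steps: [1.83,-2.35,1.07,0,0,0,0.5,1.83,-2.35,1.07,0,0,0,0.5,1.83,-2.35,1.07,0,0,0,0.5,1.83,-2.35,1.07,0,0,0,0.5,1.83,-2.35,1.07,0,0,0,0.5,1.83,-2.35,1.07,0,0,0,0.5,1.83,-2.35,1.07,0,0,0,0.5,1.83,-2.35,1.07,0,0,0,0.5,1.83,-2.35,1.07,0,0,0,0.5,1.83,-2.35,1.07,0,0,0,0.5,1.83,-2.35,1.07,0,0,0,0.5,1.83,-2.35,1.07,0,0,0,0.5,1.83,-2.35,1.07,0,0,0,0.5,1.83,-2.35,1.07,0,0,0,0.5,1.83,-2.35,1.07,0,0,0,0.5,1.83,-2.35,1.07,0,0,0,0.5,0,0,0,0,0,0,0.5,0,0,0,0,0,0,0.5]

```text
time_s: 1.85
eef_pos: [421.0, -80.1, 59.6]
ee_rot: [-0.0, 0.998, 0.07, -0.001]
force: [-0.1, -0.4, -1.1]
grip_width: 0.752
```

```bash
python3 -c "
from h import *
togo([422,-82,3])
snap('top','t1.png');snap('side','s1.png')
t=cv2.imread('pics/t1.png');s=cv2.imread('pics/s1.png')
cv2.imwrite('pics/c1.png',np.hstack([cv2.resize(t[225:285,385:455],(400,343),interpolation=2),cv2.resize(s[205:265,335:405],(400,343),interpolation=2)]))"
```

```text
t 1.85 pos [421.  -80.1  59.6] F [-0.1  -0.44 -1.14] w 0.752 | go cm [0.08 0.21 5.66] rot5deg [-0.01  0.01  0.06]
```

View pics/c1.png

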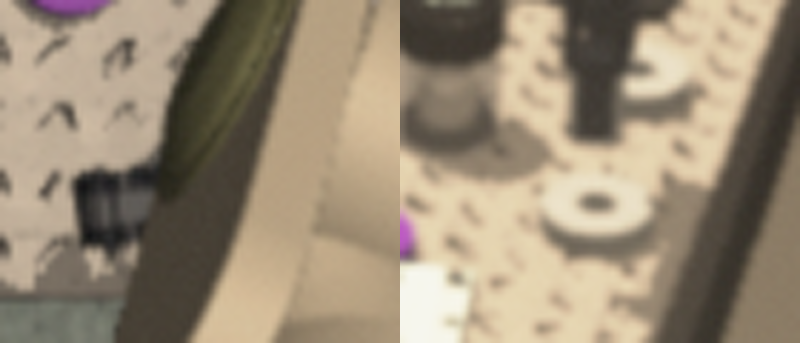

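```bash
python3 -c "
from h import *
for dy in (32,38,45):
  for z in (59.6,65,70): print(dy,z,np.round(proj('side',[421-.13*dy,-80+dy,z]),1))"
```

```text
32 59.6 [367.7 230.7]
32 65 [367.8 228.7]
32 70 [367.9 226.9]
38 59.6 [367.4 232.2]
38 65 [367.5 230.1]
38 70 [367.6 228.3]
45 59.6 [367.1 233.8]
45 65 [367.2 231.8]
45 70 [367.3 229.9]
```

carry_out:
  steps: [0.08,0.2,1.5,0,0,0,0.5,0,0,1.5,0,0,0,0.5,0,0,1.5,0,0,0,0.5,0,0,1.0,0,0,0,0.5,0,0,0.4,0,0,0,0.5,0,0,0,0,0,0,0.5,0,0,0,0,0,0,0.5]

```text
time_s: 2.53
eef_pos: [422.2, -83.7, 1.6]
ee_rot: [0.0, 0.998, 0.067, 0.0]
force: [0.3, -0.2, 0.7]
grip_width: 0.752
```

```bash
python3 -c "
from h import *
togo([422,-82,0])
snap('side','s2.png')
s=cv2.imread('pics/s2.png')
cv2.imwrite('pics/c2.png',cv2.resize(s[205:265,335:405],(700,600),interpolation=2))"
```

```text
t 2.53 pos [422.2 -83.7   1.6] F [ 0.25 -0.23  0.72] w 0.752 | go cm [ 0.   -0.18  0.16] rot5deg [ 0.01 -0.01 -0.01]
```

View pics/c2.png

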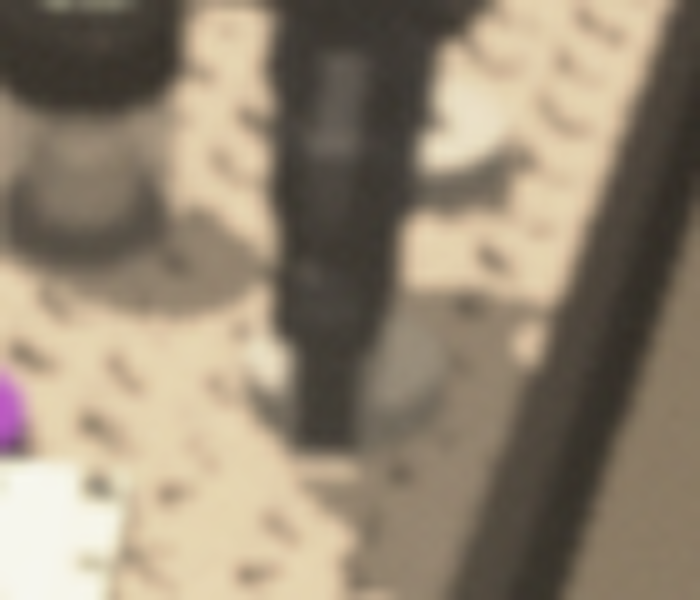

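carry_out:
  steps: [0,-0.15,0.1,0,0,0,0.5,0,0,0,0,0,0,0,0,0,0,0,0,0,-0.5,0,0,0,0,0,0,-0.5,0,0,0,0,0,0,-0.5,0,0,0,0,0,0,-0.5]
  grip_force: 60

```text
time_s: 3.08
eef_pos: [422.1, -81.6, 1.1]
ee_rot: [0.0, 0.998, 0.067, 0.0]
force: [-3.2, 1.2, 13.9]
grip_width: 0.53
```

```bash
python3 -c "
from h import *
togo([422,-82,120])
snap('side','s3.png')
s=cv2.imread('pics/s3.png')
cv2.imwrite('pics/c3.png',cv2.resize(s[205:265,335:405],(700,600),interpolation=2))"
```

```text
t 3.08 pos [422.1 -81.6   1.1] F [-3.21  1.2  13.9 ] w 0.53 | go cm [-1.000e-02  4.000e-02 -1.189e+01] rot5deg [ 0.01 -0.01  0.01]
```

View pics/c3.png

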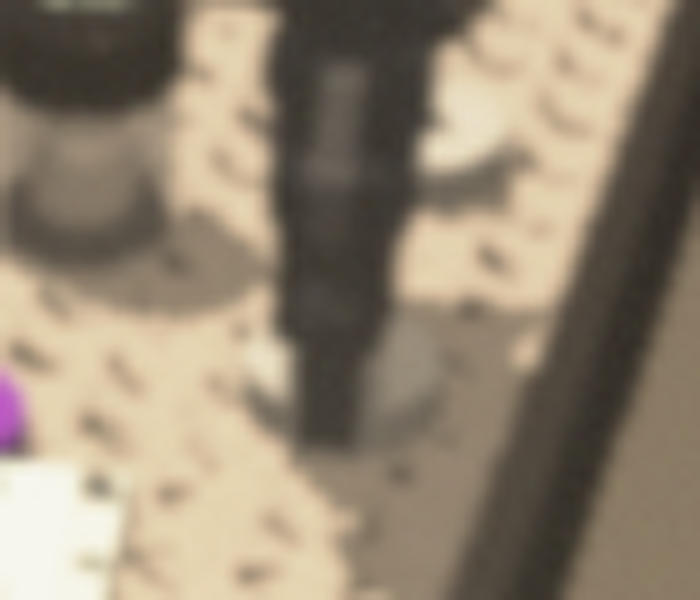

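carry_out:
  steps: [0,0,-0.5,0,0,0,-0.5,0,0,-2,0,0,0,-0.5,0,0,-3.5,0,0,0,-0.5,0,0,-3.5,0,0,0,-0.5,0,0,-3.5,0,0,0,-0.5,0,0,-3,0,0,0,-0.5,0,0,-1,0,0,0,-0.5,0,0,0,0,0,0,-0.5,0,0,0,0,0,0,-0.5]

```text
time_s: 3.88
eef_pos: [421.6, -81.4, 169.9]
ee_rot: [0.0, 0.998, 0.067, 0.0]
force: [-1.0, -0.1, -3.4]
grip_width: 0.531
```

```bash
python3 -c "
from h import *
togo([464.9,130.6,170])"
```

```text
t 3.88 pos [421.6 -81.4 169.9] F [-0.95 -0.08 -3.38] w 0.531 | go cm [ 7.120e+00 -2.044e+01 -1.000e-02] rot5deg [ 0. -0.  0.]
```

carry_out:
  steps: [0.5,-1.3,0,0,0,0,-0.5,0.95,-2.7,0,0,0,0,-0.5,0.95,-2.7,0,0,0,0,-0.5,0.95,-2.7,0,0,0,0,-0.5,0.95,-2.7,0,0,0,0,-0.5,0.95,-2.7,0,0,0,0,-0.5,0.95,-2.7,0,0,0,0,-0.5,0.92,-2.0,0,0,0,0,-0.5,0,-0.94,0,0,0,0,-0.5,0,0,0,0,0,0,-0.5,0,0,0,0,0,0,-0.5]

```text
time_s: 4.8
eef_pos: [464.4, 130.1, 169.0]
ee_rot: [0.0, 0.998, 0.067, -0.001]
force: [-0.1, -0.4, -1.8]
grip_width: 0.531
```

```bash
python3 -c "
from h import *
togo([464.9,130.6,170])
snap('top','t4.png');snap('side','s4.png')
t=cv2.imread('pics/t4.png');s=cv2.imread('pics/s4.png')
cv2.imwrite('pics/c4.png',np.hstack([cv2.resize(t[195:275,285:355],(400,457),interpolation=2),cv2.resize(s[210:290,290:360],(400,457),interpolation=2)]))"
```

```text
t 4.8 pos [464.4 130.1 169. ] F [-0.12 -0.36 -1.75] w 0.531 | go cm [ 0.05 -0.04 -0.1 ] rot5deg [0.   0.03 0.01]
```

View pics/c4.png

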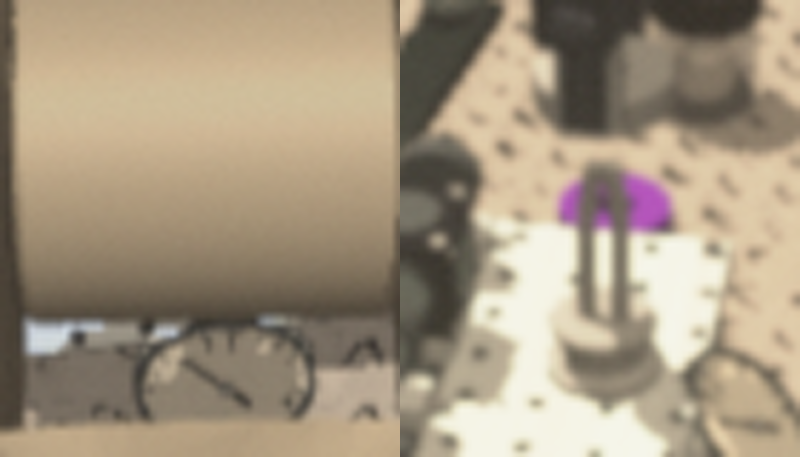

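```bash
python3 -c "
from h import *
s=cv2.imread('pics/s4.png')
cv2.imwrite('pics/c5.png',cv2.resize(s[205:255,300:360],(720,600),interpolation=2))
print(proj('side',[464.4,130.1,182]),proj('side',[464.4,130.1,175]),proj('side',[464.4,130.1,168]),proj('side',[464.9,130.6,141]))"
```

```text
(np.float64(324.18831211187785), np.float64(220.5745006853571)) (np.float64(324.2172994738638), np.float64(223.7274634714796)) (np.float64(324.2460530090508), np.float64(226.85555345002015)) (np.float64(324.03198957542116), np.float64(238.78871751921199))
```

View pics/c5.png

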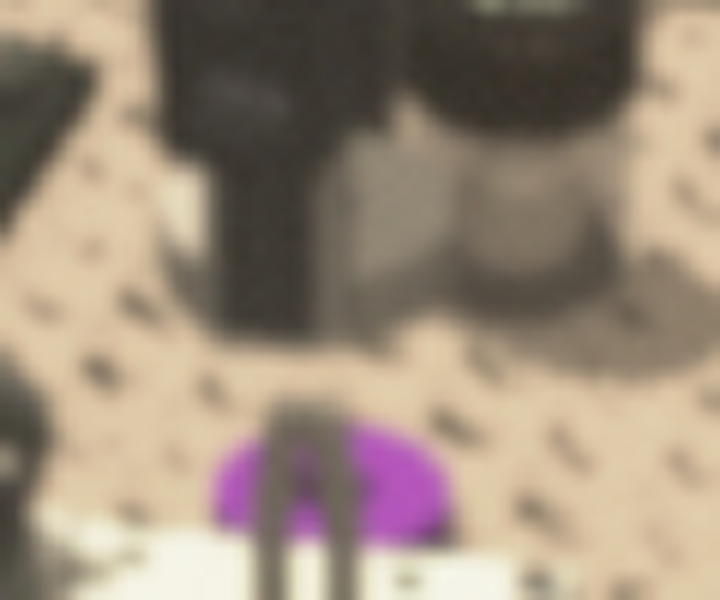

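carry_out:
  steps: [0.05,-0.04,0.8,0,0,0,-0.5,0,0,0.8,0,0,0,-0.5,0,0,0.3,0,0,0,-0.5,0,0,0,0,0,0,-0.5]

```text
time_s: 5.23
eef_pos: [465.0, 130.6, 149.9]
ee_rot: [-0.0, 0.998, 0.066, -0.001]
force: [-0.5, 0.7, -1.8]
grip_width: 0.529
```

```bash
python3 -c "
from h import *
togo([464.9,130.6,148])
snap('side','s6.png')
s=cv2.imread('pics/s6.png')
c=cv2.resize(s[210:260,295:355],(720,600),interpolation=2)
cv2.imwrite('pics/c6.png',cv2.convertScaleAbs(c,alpha=1.3,beta=-30))
print(proj('side',[464.9,130.6,148]),proj('side',[464.9,130.6,162]))"
```

```text
t 5.23 pos [465.  130.6 149.9] F [-0.45  0.66 -1.84] w 0.529 | go cm [-0.01 -0.    0.19] rot5deg [-0.    0.03 -0.01]
(np.float64(324.00284361585074), np.float64(235.75350087935846)) (np.float64(323.94384929353123), np.float64(229.61136644731323))
```

View pics/c6.png

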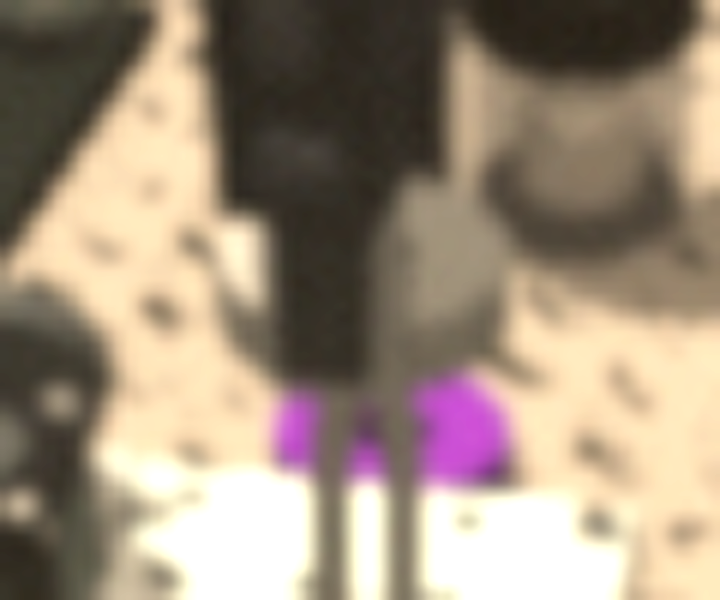

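```bash
python3 -c "
from h import *
s=cv2.imread('pics/s6.png').astype(int)
b=cv2.imread('pics/s0.png').astype(int)
g=s[:,:,1]
print('cols',list(range(309,342)))
for v in range(228,240): print(v,g[v,309:342])
d=np.abs(s-b).sum(2)
for v in range(228,240): print(v,d[v,309:342])
print('prongs')
for v in range(240,262,3): print(v,b[v,316:336,1])
"
```

```text
cols [309, 310, 311, 312, 313, 314, 315, 316, 317, 318, 319, 320, 321, 322, 323, 324, 325, 326, 327, 328, 329, 330, 331, 332, 333, 334, 335, 336, 337, 338, 339, 340, 341]
228 [192 183 181 178 167 160 150 123  84  61  58  56  58  56  57  58  60  74
  95 116 131 137 136 136 135 133 123 110  89  79  78  79  81]
229 [181 154 156 178 197 205 193 156 102  67  58  58  57  57  56  58  64  82
  99 112 127 135 136 137 136 136 133 123 104  83  77  76  77]
230 [179 143 132 159 196 214 203 165 109  71  60  59  58  60  58  59  68  88
 100 105 118 132 136 138 136 137 136 130 115  97  85  81  80]
231 [186 171 153 153 186 212 204 166 112  72  60  59  60  61  59  61  72  90
 100 105 117 131 136 136 136 137 135 133 127 116 106  96  92]
232 [193 194 184 168 179 203 202 167 112  74  61  60  60  58  60  62  73  89
 102 109 121 133 135 134 137 136 135 133 141 143 132 120 116]
233 [195 201 196 176 164 184 197 169 114  73  59  56  60  61  59  61  69  90
 102 111 119 134 134 135 135 133 130 130 150 160 146 145 143]
234 [184 197 198 176 147 154 175 164 114  75  61  59  58  60  59  62  72  90
 103 111 123 133 1
[... 2409 characters left out ...]
ongs
240 [198 196 193 192 187 168 139 121 113 115 121 123 117 124 139 153 166 179
 182 168]
243 [192 182 158 125 102 101 103 100  93  87  92  99 104  97  87  84  85  86
  94 116]
246 [194 161 110  88  93  99 102  96  89  76  82  94 101  93  85  84  84  85
  86  87]
249 [227 214 184 172 150 118 102 104 116 123 117 104 102 104 106 105  96  91
  84  77]
252 [242 242 242 241 223 155 112 137 207 236 222 156 115 143 208 234 229 213
 214 229]
255 [242 243 243 241 223 156 111 135 208 236 223 155 114 146 214 239 242 241
 242 243]
258 [242 242 237 217 166 125 109 133 205 235 220 154 115 145 207 233 236 240
 243 243]
261 [242 240 236 229 199 140 109 121 167 201 182 135 111 125 160 187 204 229
 241 243]
```

carry_out:
  steps: [-0.04,0,0.3,0,0,0,-0.5,0,0,0.3,0,0,0,-0.5,0,0,0,0,0,0,-0.5]

```text
time_s: 5.53
eef_pos: [465.0, 130.9, 144.6]
ee_rot: [-0.0, 0.998, 0.067, -0.0]
force: [-0.7, 1.4, -2.0]
grip_width: 0.525
```

carry_out:
  steps: [0,0,0.2,0,0,0,-0.5,0,0,0,0,0,0,-0.5]

```text
time_s: 5.7
eef_pos: [465.1, 130.9, 142.9]
ee_rot: [0.0, 0.998, 0.067, -0.0]
force: [-0.1, 0.5, -1.9]
grip_width: 0.525
```

carry_out:
  steps: [0,0,0.2,0,0,0,-0.5,0,0,0,0,0,0,-0.5]

```text
time_s: 5.87
eef_pos: [465.1, 130.9, 140.8]
ee_rot: [-0.0, 0.998, 0.067, -0.0]
force: [-0.1, 0.4, -1.9]
grip_width: 0.526
```

carry_out:
  steps: [0,0,0.2,0,0,0,-0.5,0,0,0,0,0,0,-0.5]

```text
time_s: 6.03
eef_pos: [465.1, 130.9, 138.8]
ee_rot: [-0.0, 0.998, 0.067, -0.0]
force: [0.9, 0.5, -2.7]
grip_width: 0.53
```

carry_out:
  steps: [0,0,0.2,0,0,0,-0.5,0,0,0,0,0,0,-0.5]

```text
time_s: 6.2
eef_pos: [465.1, 130.9, 136.8]
ee_rot: [-0.0, 0.998, 0.067, -0.0]
force: [0.9, 0.3, -2.3]
grip_width: 0.53
```

carry_out:
  steps: [0,0,0.2,0,0,0,-0.5,0,0,0,0,0,0,-0.5]

```text
time_s: 6.37
eef_pos: [465.1, 130.9, 134.8]
ee_rot: [0.0, 0.998, 0.067, -0.0]
force: [0.8, -0.3, -2.5]
grip_width: 0.536
```

```bash
python3 -c "
from h import *
togo([464.9,130.6,148])
snap('side','s7.png')
s=cv2.imread('pics/s7.png')
c=cv2.resize(s[210:260,295:355],(720,600),interpolation=2)
cv2.imwrite('pics/c7.png',cv2.convertScaleAbs(c,alpha=1.3,beta=-30))"
```

```text
t 6.37 pos [465.1 130.9 134.8] F [ 0.79 -0.29 -2.52] w 0.536 | go cm [-0.02  0.02 -1.32] rot5deg [ 0.    0.01 -0.  ]
```

View pics/c7.png

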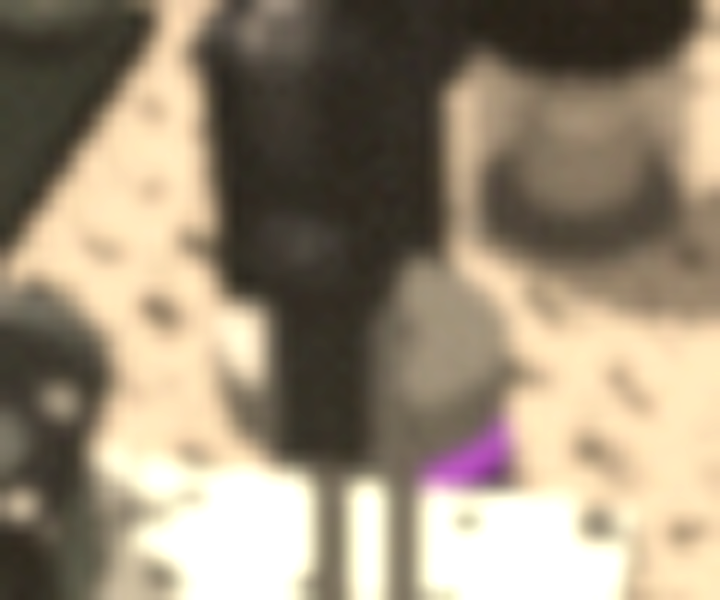

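carry_out:
  steps: [0,0,0.2,0,0,0,-0.5,0,0,0.2,0,0,0,-0.5,0,0,0,0,0,0,-0.5]

```text
time_s: 6.67
eef_pos: [465.2, 130.8, 130.9]
ee_rot: [0.0, 0.998, 0.067, -0.0]
force: [-0.4, -1.3, 0.9]
grip_width: 0.526
```

carry_out:
  steps: [0,0,0.2,0,0,0,-0.5,0,0,0,0,0,0,-0.5]

```text
time_s: 6.83
eef_pos: [465.3, 130.8, 129.0]
ee_rot: [0.0, 0.998, 0.067, 0.0]
force: [-0.9, -1.6, 1.0]
grip_width: 0.525
```

carry_out:
  steps: [0,0,0.2,0,0,0,-0.5,0,0,0,0,0,0,-0.5]

```text
time_s: 7.0
eef_pos: [465.3, 130.8, 127.0]
ee_rot: [0.0, 0.998, 0.067, 0.0]
force: [-1.3, -2.3, 2.1]
grip_width: 0.529
```

carry_out:
  steps: [0,0,0.2,0,0,0,-0.5,0,0,0,0,0,0,-0.5]

```text
time_s: 7.17
eef_pos: [465.2, 130.8, 124.9]
ee_rot: [0.0, 0.998, 0.067, 0.0]
force: [-0.8, -2.1, 2.1]
grip_width: 0.523
```

```bash
python3 -c "
from h import *
snap('side','s8.png');snap('top','t8.png')
s=cv2.imread('pics/s8.png');t=cv2.imread('pics/t8.png')
c=cv2.resize(s[215:285,295:365],(400,400),interpolation=2)
d=cv2.resize(t[235:285,300:350],(400,400),interpolation=2)
cv2.imwrite('pics/c8.png',np.hstack([c,d]))"
```

View pics/c8.png

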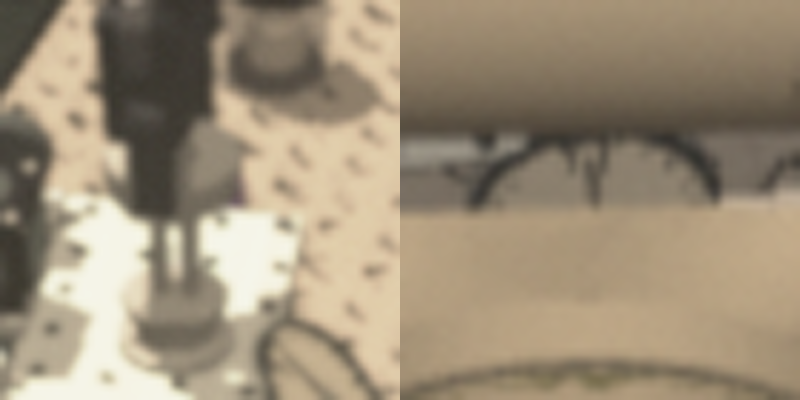

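```bash
cat >> h.py <<'E'
def sink(f,box=(262,310,272,312)):
    a=cv2.cvtColor(cv2.imread('pics/s0.png'),6).astype(np.float32);b=cv2.cvtColor(cv2.imread('pics/'+f),6).astype(np.float32)
    r0,r1,c0,c1=box
    w=cv2.createHanningWindow((c1-c0,r1-r0),cv2.CV_32F)
    return cv2.phaseCorrelate(a[r0:r1,c0:c1],b[r0:r1,c0:c1],w)
E
python3 -c "
from h import *
for f in ('s4.png','s7.png','s8.png'): print(f,sink(f,(282,306,290,330)),sink(f,(255,290,308,345)))
print(proj('side',[464,130,78]),proj('side',[464,130,73]))"
```

```text
s4.png ((-0.09710373452995213, 0.0797881002219114), 0.9896987987061342) ((-0.2785974169437395, -0.0835721542622494), 0.9494236999087864)
s7.png ((0.0057106726691529275, 0.10888706334403508), 0.9987001799046993) ((-0.08765881690490929, 0.08683077302075048), 0.7452025287681155)
s8.png ((0.06524792962897408, 0.37093501516554106), 1.0090808687110742) ((0.14227025956423134, 1.1130757807181482), 0.7464241511291928)
(np.float64(324.80139576172866), np.float64(264.98367853084363)) (np.float64(324.8192777415214), np.float64(266.99367673678375))
```

carry_out:
  steps: [0,0.04,0.2,0,0,0,-0.5,0,0,0,0,0,0,-0.5]

```text
time_s: 7.43
eef_pos: [465.3, 130.5, 122.9]
ee_rot: [-0.0, 0.998, 0.067, -0.0]
force: [0.2, -1.7, 3.0]
grip_width: 0.528
```

carry_out:
  steps: [0,0,0.2,0,0,0,-0.5,0,0,0,0,0,0,-0.5]

```text
time_s: 7.6
eef_pos: [465.2, 130.5, 120.9]
ee_rot: [-0.0, 0.998, 0.067, -0.0]
force: [0.1, -1.9, 3.2]
grip_width: 0.53
```

carry_out:
  steps: [0,0,0.2,0,0,0,-0.5,0,0,0,0,0,0,-0.5]

```text
time_s: 7.77
eef_pos: [465.2, 130.5, 118.9]
ee_rot: [-0.0, 0.998, 0.067, -0.0]
force: [-0.4, -0.9, 3.1]
grip_width: 0.53
```

carry_out:
  steps: [0,0,0.2,0,0,0,-0.5,0,0,0,0,0,0,-0.5]

```text
time_s: 7.93
eef_pos: [465.2, 130.5, 116.8]
ee_rot: [0.0, 0.998, 0.067, -0.0]
force: [-0.8, -1.2, 3.2]
grip_width: 0.529
```

carry_out:
  steps: [0,0,0.2,0,0,0,-0.5,0,0,0,0,0,0,-0.5]

```text
time_s: 8.1
eef_pos: [465.2, 130.5, 114.8]
ee_rot: [0.0, 0.998, 0.067, -0.0]
force: [-0.3, -2.0, 3.6]
grip_width: 0.526
```

carry_out:
  steps: [0,0,0.2,0,0,0,-0.5,0,0,0,0,0,0,-0.5]

```text
time_s: 8.27
eef_pos: [465.2, 130.5, 112.8]
ee_rot: [0.0, 0.998, 0.067, -0.0]
force: [-0.3, -0.8, 3.7]
grip_width: 0.529
```

carry_out:
  steps: [0,0,0.2,0,0,0,-0.5,0,0,0,0,0,0,-0.5]

```text
time_s: 8.43
eef_pos: [465.2, 130.5, 110.9]
ee_rot: [0.0, 0.998, 0.067, -0.0]
force: [-0.4, -1.8, 4.1]
grip_width: 0.527
```

carry_out:
  steps: [0,0,0.2,0,0,0,-0.5,0,0,0,0,0,0,-0.5]

```text
time_s: 8.6
eef_pos: [465.2, 130.5, 108.9]
ee_rot: [0.0, 0.998, 0.067, -0.0]
force: [-0.6, -1.5, 4.2]
grip_width: 0.534
```

carry_out:
  steps: [0,0,0.2,0,0,0,-0.5,0,0,0.2,0,0,0,-0.5,0,0,0,0,0,0,-0.5]

```text
time_s: 8.85
eef_pos: [465.2, 130.5, 104.9]
ee_rot: [-0.0, 0.998, 0.067, -0.0]
force: [-1.0, -1.4, 4.2]
grip_width: 0.526
```

carry_out:
  steps: [0,0,0.2,0,0,0,-0.5,0,0,0.2,0,0,0,-0.5,0,0,0,0,0,0,-0.5]

```text
time_s: 9.1
eef_pos: [465.2, 130.5, 101.0]
ee_rot: [-0.0, 0.998, 0.067, -0.0]
force: [-0.5, -1.7, 3.9]
grip_width: 0.529
```

carry_out:
  steps: [0,0,0.2,0,0,0,-0.5,0,0,0.2,0,0,0,-0.5,0,0,0,0,0,0,-0.5]

```text
time_s: 9.35
eef_pos: [465.2, 130.5, 97.0]
ee_rot: [0.0, 0.998, 0.067, -0.0]
force: [0.2, -1.6, 4.7]
grip_width: 0.529
```

```bash
python3 -c "
from h import *
togo([464.9,130.6,75])
snap('side','s9.png');snap('top','t9.png')
s=cv2.imread('pics/s9.png');t=cv2.imread('pics/t9.png')
c=cv2.resize(s[215:285,295:365],(400,400),interpolation=2)
d=cv2.resize(t[235:285,300:350],(400,400),interpolation=2)
cv2.imwrite('pics/c9.png',np.hstack([c,d]))"
```

```text
t 9.35 pos [465.2 130.5  97. ] F [ 0.17 -1.62  4.74] w 0.529 | go cm [-0.03 -0.02  2.2 ] rot5deg [ 0.  0. -0.]
```

View pics/c9.png

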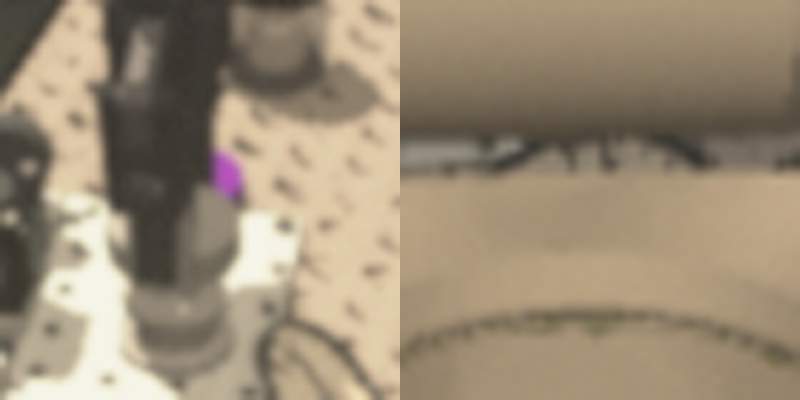

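carry_out:
  steps: [0,0,0.2,0,0,0,-0.5,0,0,0.2,0,0,0,-0.5,0,0,0,0,0,0,-0.5]

```text
time_s: 9.7
eef_pos: [465.2, 130.5, 93.0]
ee_rot: [-0.0, 0.998, 0.067, -0.0]
force: [-0.8, -2.0, 4.8]
grip_width: 0.53
```

carry_out:
  steps: [0,0,0.2,0,0,0,-0.5,0,0,0.2,0,0,0,-0.5,0,0,0,0,0,0,-0.5]

```text
time_s: 9.95
eef_pos: [465.3, 130.5, 89.0]
ee_rot: [0.0, 0.998, 0.067, -0.0]
force: [-0.6, -1.4, 4.3]
grip_width: 0.533
```

carry_out:
  steps: [0,0,0.2,0,0,0,-0.5,0,0,0,0,0,0,-0.5]

```text
time_s: 10.12
eef_pos: [465.3, 130.5, 87.1]
ee_rot: [0.0, 0.998, 0.067, -0.0]
force: [-0.1, -2.8, 5.0]
grip_width: 0.53
```

carry_out:
  steps: [0,0,0.2,0,0,0,-0.5,0,0,0,0,0,0,-0.5]

```text
time_s: 10.28
eef_pos: [465.3, 130.5, 85.1]
ee_rot: [0.0, 0.998, 0.067, -0.0]
force: [-0.7, -2.9, 4.6]
grip_width: 0.527
```

carry_out:
  steps: [0,0,0.1,0,0,0,-0.5,0,0,0,0,0,0,-0.5]

```text
time_s: 10.45
eef_pos: [465.3, 130.5, 84.2]
ee_rot: [0.0, 0.998, 0.067, 0.0]
force: [-0.7, -1.5, 4.2]
grip_width: 0.527
```

carry_out:
  steps: [0,0.03,0.2,0,0,0,-0.5,0,0,0,0,0,0,-0.5]

```text
time_s: 10.62
eef_pos: [465.3, 130.3, 82.1]
ee_rot: [-0.0, 0.998, 0.067, -0.0]
force: [-0.8, -0.9, 4.2]
grip_width: 0.531
```

carry_out:
  steps: [0,0,0.2,0,0,0,-0.5,0,0,0,0,0,0,-0.5]

```text
time_s: 10.78
eef_pos: [465.3, 130.3, 80.0]
ee_rot: [-0.0, 0.998, 0.067, -0.0]
force: [-1.2, -0.1, 4.3]
grip_width: 0.528
```

carry_out:
  steps: [0,0,0.1,0,0,0,-0.5,0,0,0,0,0,0,-0.5]

```text
time_s: 10.95
eef_pos: [465.3, 130.3, 79.2]
ee_rot: [-0.0, 0.998, 0.067, 0.0]
force: [-0.6, -1.0, 4.0]
grip_width: 0.528
```

carry_out:
  steps: [0,0,0.1,0,0,0,-0.5,0,0,0,0,0,0,-0.5]

```text
time_s: 11.12
eef_pos: [465.4, 130.3, 78.3]
ee_rot: [-0.0, 0.998, 0.067, 0.0]
force: [-0.4, -0.3, 6.7]
grip_width: 0.531
```

```bash
python3 -c "
from h import *
togo([464.9,130.6,75])
snap('side','s10.png');togo([464.9,130.6,75])
s=cv2.imread('pics/s10.png')
cv2.imwrite('pics/c10.png',cv2.resize(s[235:285,295:355],(720,600),interpolation=2))"
```

```text
t 11.12 pos [465.4 130.3  78.3] F [-0.37 -0.32  6.66] w 0.531 | go cm [-0.04 -0.04  0.33] rot5deg [-0. -0. -0.]
t 11.17 pos [465.4 130.3  78.3] F [-1.18 -0.89  6.62] w 0.528 | go cm [-0.05 -0.04  0.33] rot5deg [-0. -0. -0.]
```

View pics/c10.png

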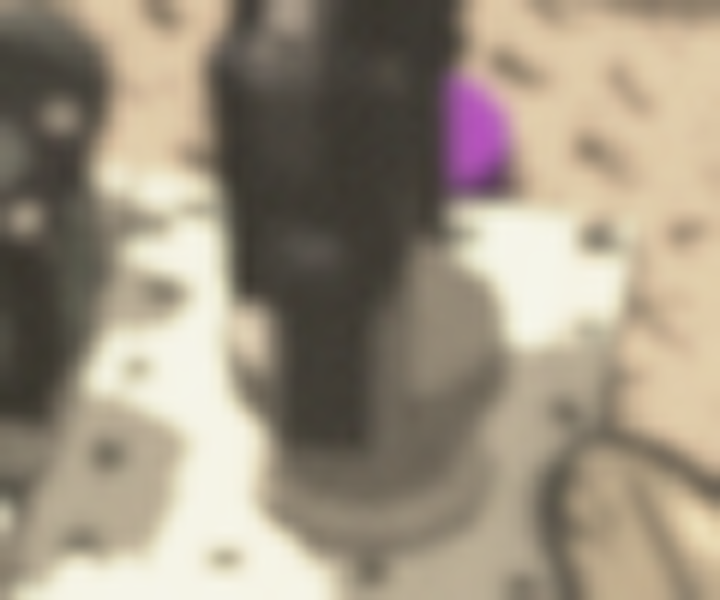

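carry_out:
  steps: [0,0,0.02,0,0,0,-0.5,0,0,0,0,0,0,-0.5]

```text
time_s: 11.33
eef_pos: [465.4, 130.3, 78.2]
ee_rot: [-0.0, 0.998, 0.067, 0.0]
force: [-0.7, -0.4, 6.7]
grip_width: 0.528
```

carry_out:
  steps: [0,0,-0.1,0,0,0,-0.5,0,0,-0.1,0,0,0,-0.5,0,0,0,0,0,0,-0.5]

```text
time_s: 11.58
eef_pos: [465.4, 130.3, 79.9]
ee_rot: [-0.0, 0.998, 0.067, 0.0]
force: [-0.5, -0.1, 0.9]
grip_width: 0.53
```

carry_out:
  steps: [0,0,0,0,0,0,0.2,0,0,0,0,0,0,0.4,0,0,0,0,0,0,0.5,0,0,0,0,0,0,0.5,0,0,-1,0,0,0,0.5,0,0,-3,0,0,0,0.5,0,0,-3.5,0,0,0,0.5,0,0,-3,0,0,0,0.5,0,0,-1,0,0,0,0.5,0,0,0,0,0,0,0.5]

```text
time_s: 12.42
eef_pos: [466.4, 130.3, 197.8]
ee_rot: [0.0, 0.998, 0.067, 0.003]
force: [-0.2, 0.4, 0.4]
grip_width: 0.749
```

```bash
python3 -c "
from h import *
togo([415,347,170])
snap('side','s11.png');snap('top','t11.png')
s=cv2.imread('pics/s11.png');t=cv2.imread('pics/t11.png')
cv2.imwrite('pics/c11.png',np.hstack([cv2.resize(s[235:285,295:355],(480,400),interpolation=2),cv2.resize(t[235:285,300:340],(320,400),interpolation=2)]))"
```

```text
t 12.42 pos [466.4 130.3 197.8] F [-0.22  0.37  0.45] w 0.749 | go cm [ -2.22 -22.16   2.75] rot5deg [ 0.01 -0.06  0.  ]
```

View pics/c11.png

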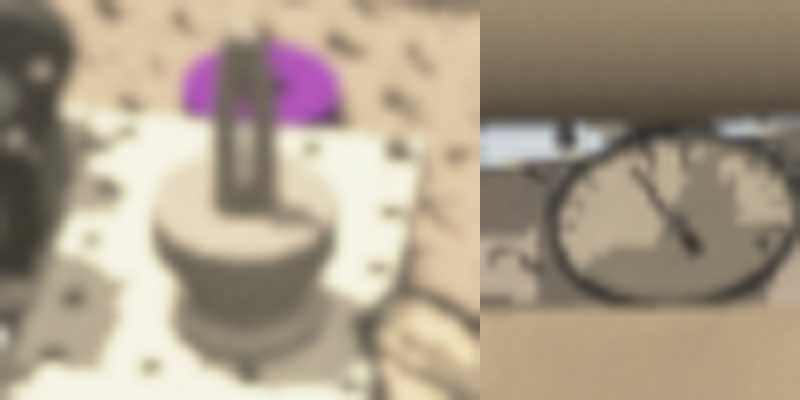

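carry_out:
  steps: [-0.1,-1.5,0,0,0,0,0.5,-0.35,-3.45,0.5,0,0,0,0.5,-0.35,-3.45,2,0,0,0,0.5,-0.35,-3.45,2,0,0,0,0.5,-0.35,-3.45,2,0,0,0,0.5,-0.35,-3.45,2,0,0,0,0.5,-0.35,-3.4,2,0,0,0,0.5,0,0,1.5,0,0,0,0.5,0,0,0,0,0,0,0.5,0,0,0,0,0,0,0.5]

```text
time_s: 13.35
eef_pos: [413.1, 346.1, 73.4]
ee_rot: [0.001, 0.998, 0.067, -0.002]
force: [-0.0, -0.1, 1.8]
grip_width: 0.749
```

```bash
python3 -c "
from h import *
togo([415,347,1.1])
snap('side','s12.png');snap('top','t12.png')
s=cv2.imread('pics/s12.png');t=cv2.imread('pics/t12.png')
cv2.imwrite('pics/c12.png',np.hstack([cv2.resize(s[335:405,275:345],(400,400),interpolation=2),cv2.resize(t[225:295,180:250],(400,400),interpolation=2)]))"
```

```text
t 13.35 pos [413.1 346.1  73.4] F [-0.02 -0.09  1.76] w 0.749 | go cm [ 0.23 -0.07  7.23] rot5deg [0.02 0.04 0.  ]
```

View pics/c12.png

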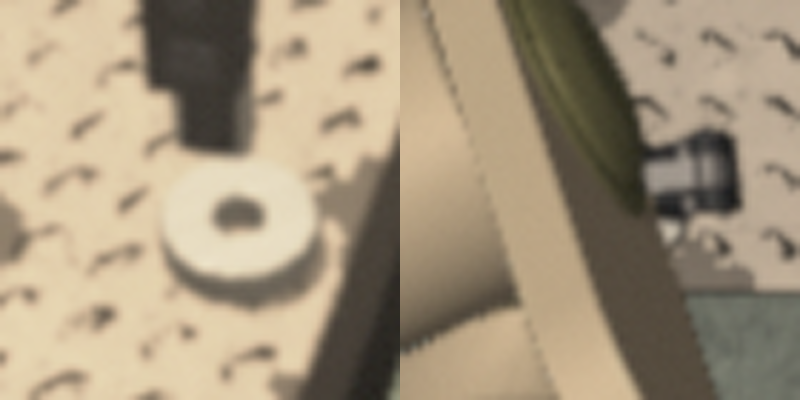

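carry_out:
  steps: [0.2,-0.07,1.5,0,0,0,0.5,0,0,2,0,0,0,0.5,0,0,2,0,0,0,0.5,0,0,1.0,0,0,0,0.5,0,0,0.4,0,0,0,0.5,0,0,0.2,0,0,0,0.5,0,0,0,0,0,0,0.5]

```text
time_s: 14.03
eef_pos: [416.5, 347.7, 4.6]
ee_rot: [-0.0, 0.998, 0.067, 0.001]
force: [0.1, -0.3, 0.1]
grip_width: 0.748
```

```bash
python3 -c "
from h import *
togo([415,347,1.1])
snap('side','s13.png')
s=cv2.imread('pics/s13.png')
cv2.imwrite('pics/c13.png',cv2.resize(s[335:405,275:345],(600,600),interpolation=2))"
```

```text
t 14.03 pos [416.5 347.7   4.6] F [ 0.06 -0.33  0.14] w 0.748 | go cm [-0.16  0.05  0.35] rot5deg [-0.   -0.01 -0.01]
```

View pics/c13.png

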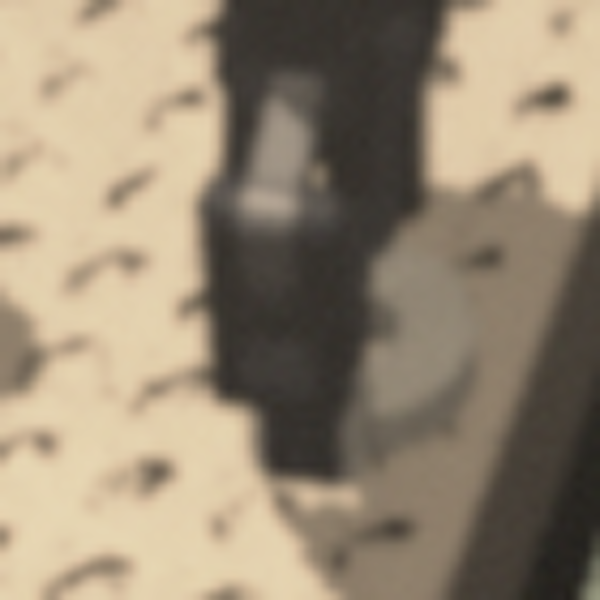

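carry_out:
  steps: [-0.16,0.05,0.33,0,0,0,0.5,0,0,0,0,0,0,0.5,0,0,0,0,0,0,0.5]

```text
time_s: 14.33
eef_pos: [414.4, 347.1, 0.9]
ee_rot: [-0.0, 0.998, 0.067, 0.0]
force: [0.4, 0.1, 0.3]
grip_width: 0.749
```

```bash
python3 -c "
from h import *
togo([415,347,1.1])"
```

```text
t 14.33 pos [414.4 347.1   0.9] F [0.37 0.13 0.26] w 0.749 | go cm [ 0.06  0.02 -0.02] rot5deg [-0. -0. -0.]
```

carry_out:
  steps: [0.05,0,0,0,0,0,0.5,0,0,0,0,0,0,0,0,0,0,0,0,0,-0.5,0,0,0,0,0,0,-0.5,0,0,0,0,0,0,-0.5,0,0,0,0,0,0,-0.5]

```text
time_s: 14.83
eef_pos: [415.1, 347.3, 1.3]
ee_rot: [-0.0, 0.998, 0.067, 0.0]
force: [-2.1, -0.0, 6.0]
grip_width: 0.525
```

carry_out:
  steps: [0,0,-0.5,0,0,0,-0.5,0,0,-2,0,0,0,-0.5,0,0,-3.5,0,0,0,-0.5,0,0,-3.5,0,0,0,-0.5,0,0,-3.5,0,0,0,-0.5,0,0,-3,0,0,0,-0.5,0,0,-1,0,0,0,-0.5,0,0,0,0,0,0,-0.5,0,0,0,0,0,0,-0.5]

```text
time_s: 15.58
eef_pos: [414.4, 346.9, 169.4]
ee_rot: [0.0, 0.998, 0.067, -0.001]
force: [0.9, 0.3, -2.6]
grip_width: 0.526
```

```bash
python3 -c "
from h import *
togo([465.2,130.4,170])"
```

```text
t 15.58 pos [414.4 346.9 169.4] F [ 0.89  0.27 -2.61] w 0.526 | go cm [ 2.15 22.13 -0.05] rot5deg [ 0.01  0.02 -0.  ]
```

carry_out:
  steps: [0.1,1.3,0,0,0,0,-0.5,0.3,2.9,0,0,0,0,-0.5,0.3,2.9,0,0,0,0,-0.5,0.3,2.9,0,0,0,0,-0.5,0.3,2.9,0,0,0,0,-0.5,0.3,2.9,0,0,0,0,-0.5,0.3,2.9,0,0,0,0,-0.5,0.25,2.4,0,0,0,0,-0.5,0,1,0,0,0,0,-0.5,0,0,0.8,0,0,0,-0.5,0,0,0.8,0,0,0,-0.5,0,0,0.3,0,0,0,-0.5,0,0,0,0,0,0,-0.5,0,0,0,0,0,0,-0.5]

```text
time_s: 16.75
eef_pos: [465.2, 131.8, 151.2]
ee_rot: [-0.0, 0.998, 0.067, -0.0]
force: [-0.2, -0.2, -1.9]
grip_width: 0.525
```

```bash
python3 -c "
from h import *
togo([465.1,130.4,150])
snap('side','s14.png')
s=cv2.imread('pics/s14.png')
c=cv2.resize(s[210:260,295:355],(720,600),interpolation=2)
cv2.imwrite('pics/c14.png',cv2.convertScaleAbs(c,alpha=1.3,beta=-30))
s=s.astype(int);b=cv2.imread('pics/s11.png').astype(int)
d=np.abs(s-b).sum(2)
for v in range(230,240): print(v,d[v,309:342])
print(b[250:252,316:336,1])
"
```

```text
t 16.75 pos [465.2 131.8 151.2] F [-0.17 -0.24 -1.89] w 0.525 | go cm [-0.03  0.13  0.12] rot5deg [-0.    0.01  0.02]
230 [  2   3   2  23  42  33  23 151 295 391 383 364 374 401 412 397 359 313
 293 285 228 191 176 170 136  76  10  41  33   2   9   2   3]
231 [  3   3   5  21  52  47  20 155 296 380 349 281 332 404 418 409 368 317
 305 267 198 160 172 180 180 148 100  51  32  27   8   4   4]
232 [  1   6   8  27  15  28  24 144 282 378 350 287 313 390 412 412 368 313
 290 226 105  69 120 164 179 184 176 155 101  47   8   5   2]
233 [  6   2   7  61  97  62  62 134 269 377 390 357 343 361 400 395 356 309
 283 195  48  20  31 104 155 183 214 217 156  69  12   1   3]
234 [  1   1  11  75 170 179 136 166 268 373 403 404 388 367 394 400 358 304
 282 213 105  41  27  65 125 194 243 253 179  86  15   3   2]
235 [  3   5   9  72 185 241 219 220 276 376 419 416 413 412 414 411 364 305
 275 235 179 150 135 148 187 235 266 260 179  74  14   3   2]
236 [  2   2   7  52 153 252 262 228 232 348 412 420 422 420 421 409 359 303
 277 243 224 218 226 244 260 283 283 250 148  45   3   2   8]
237 [  2   2   1  32 113 232 265 211 182 299 395 411 417 406 415 419 361 296
 238 235 241 271 280 281 293 297 284 212 100  19   4   5   2]
238 [  4   3   7  11  73 188 243 243 222 288 359 389 402 391 385 393 357 273
 185 179 232 269 289 294 289 282 253 163  62   3   4   1   2]
239 [  1   0   7   4  33 107 193 249 281 326 367 387 388 356 317 312 280 222
 133 116 188 240 270 277 279 237 178  99  24   2   4   3   4]
[[239 235 226 218 205 165 121 108 126 138 128 108 107 124 140 143 132 125
  120 120]
 [243 242 241 240 232 193 130 114 145 164 150 115 117 158 199 213 208 199
  198 202]]
```

View pics/c14.png

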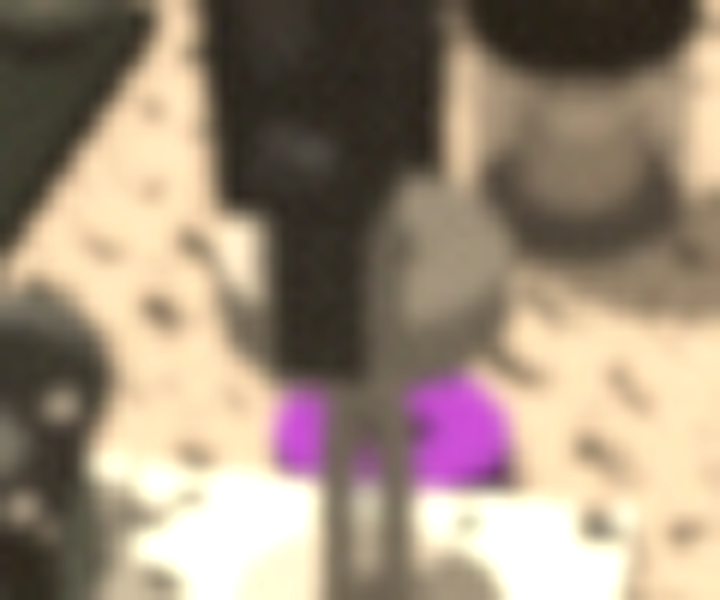

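carry_out:
  steps: [0,0.14,0.2,0,0,0,-0.5,0,0,0.2,0,0,0,-0.5,0,0,0.2,0,0,0,-0.5,0,0,0.2,0,0,0,-0.5,0,0,0,0,0,0,-0.5]

```text
time_s: 17.22
eef_pos: [465.6, 129.5, 143.2]
ee_rot: [-0.0, 0.998, 0.067, -0.0]
force: [-0.1, 0.3, -2.4]
grip_width: 0.527
```

carry_out:
  steps: [0,0,0.2,0,0,0,-0.5,0,0,0,0,0,0,-0.5]

```text
time_s: 17.38
eef_pos: [465.7, 129.5, 141.3]
ee_rot: [-0.0, 0.998, 0.067, -0.0]
force: [0.1, 0.2, -1.2]
grip_width: 0.526
```

carry_out:
  steps: [0,0,0.2,0,0,0,-0.5,0,0,0,0,0,0,-0.5]

```text
time_s: 17.55
eef_pos: [465.7, 129.5, 139.3]
ee_rot: [-0.0, 0.998, 0.067, -0.0]
force: [0.2, -0.8, -2.4]
grip_width: 0.527
```

carry_out:
  steps: [0,0,0.2,0,0,0,-0.5,0,0,0,0,0,0,-0.5]

```text
time_s: 17.72
eef_pos: [465.7, 129.5, 137.3]
ee_rot: [-0.0, 0.998, 0.067, -0.0]
force: [0.9, -0.3, -1.1]
grip_width: 0.522
```

carry_out:
  steps: [0,0,0.2,0,0,0,-0.5,0,0,0,0,0,0,-0.5]

```text
time_s: 17.88
eef_pos: [465.7, 129.5, 135.3]
ee_rot: [-0.0, 0.998, 0.067, -0.0]
force: [0.2, -0.2, -1.4]
grip_width: 0.525
```

carry_out:
  steps: [-0.02,-0.07,0.2,0,0,0,-0.5,0,0,0,0,0,0,-0.5]

```text
time_s: 18.05
eef_pos: [465.3, 130.3, 133.3]
ee_rot: [-0.0, 0.998, 0.067, -0.0]
force: [-0.7, 0.3, -1.1]
grip_width: 0.527
```

carry_out:
  steps: [0,0,0.2,0,0,0,-0.5,0,0,0,0,0,0,-0.5]

```text
time_s: 18.22
eef_pos: [465.4, 130.2, 131.3]
ee_rot: [-0.0, 0.998, 0.067, -0.0]
force: [-0.1, -0.6, -2.4]
grip_width: 0.524
```

carry_out:
  steps: [0,0,0.2,0,0,0,-0.5,0,0,0,0,0,0,-0.5]

```text
time_s: 18.38
eef_pos: [465.4, 130.2, 129.3]
ee_rot: [-0.0, 0.998, 0.067, -0.0]
force: [-0.0, 0.3, -1.5]
grip_width: 0.524
```

carry_out:
  steps: [0,0,0.2,0,0,0,-0.5,0,0,0,0,0,0,-0.5]

```text
time_s: 18.55
eef_pos: [465.4, 130.2, 127.3]
ee_rot: [0.0, 0.998, 0.067, -0.0]
force: [-0.2, 0.1, -1.6]
grip_width: 0.526
```

carry_out:
  steps: [0,0,0.2,0,0,0,-0.5,0,0,0,0,0,0,-0.5]

```text
time_s: 18.72
eef_pos: [465.4, 130.2, 125.3]
ee_rot: [-0.0, 0.998, 0.067, -0.0]
force: [-1.0, 0.0, -2.1]
grip_width: 0.525
```

carry_out:
  steps: [0,0,0.2,0,0,0,-0.5,0,0,0.2,0,0,0,-0.5,0,0,0,0,0,0,-0.5]

```text
time_s: 18.97
eef_pos: [465.4, 130.2, 121.2]
ee_rot: [-0.0, 0.998, 0.067, -0.0]
force: [0.3, -0.0, -2.4]
grip_width: 0.528
```

carry_out:
  steps: [0,0,0.2,0,0,0,-0.5,0,0,0,0,0,0,-0.5]

```text
time_s: 19.13
eef_pos: [465.5, 130.2, 119.3]
ee_rot: [0.0, 0.998, 0.067, -0.0]
force: [0.6, -0.6, -2.8]
grip_width: 0.522
```

carry_out:
  steps: [0,0,0.2,0,0,0,-0.5,0,0,0,0,0,0,-0.5]

```text
time_s: 19.3
eef_pos: [465.5, 130.2, 117.4]
ee_rot: [0.0, 0.998, 0.067, -0.0]
force: [0.1, 0.6, -1.9]
grip_width: 0.527
```

carry_out:
  steps: [0,0,0.2,0,0,0,-0.5,0,0,0,0,0,0,-0.5]

```text
time_s: 19.47
eef_pos: [465.5, 130.2, 115.4]
ee_rot: [0.0, 0.998, 0.067, -0.0]
force: [-0.0, 0.4, -1.5]
grip_width: 0.527
```

carry_out:
  steps: [0,0,0.2,0,0,0,-0.5,0,0,0,0,0,0,-0.5]

```text
time_s: 19.63
eef_pos: [465.5, 130.2, 113.3]
ee_rot: [0.0, 0.998, 0.067, -0.0]
force: [1.1, -0.3, -1.6]
grip_width: 0.526
```

carry_out:
  steps: [0,0,0.2,0,0,0,-0.5,0,0,0,0,0,0,-0.5]

```text
time_s: 19.8
eef_pos: [465.5, 130.2, 111.3]
ee_rot: [0.0, 0.998, 0.067, -0.0]
force: [1.3, -0.1, -1.0]
grip_width: 0.524
```

carry_out:
  steps: [0,0,0.2,0,0,0,-0.5,0,0,0,0,0,0,-0.5]

```text
time_s: 19.97
eef_pos: [465.5, 130.2, 109.3]
ee_rot: [0.0, 0.998, 0.067, -0.0]
force: [0.8, -0.3, -1.1]
grip_width: 0.532
```

carry_out:
  steps: [0,0,0.2,0,0,0,-0.5,0,0,0,0,0,0,-0.5]

```text
time_s: 20.13
eef_pos: [465.5, 130.2, 107.3]
ee_rot: [-0.0, 0.998, 0.067, -0.0]
force: [0.5, -0.8, -0.8]
grip_width: 0.53
```

carry_out:
  steps: [0,0,0.2,0,0,0,-0.5,0,0,0,0,0,0,-0.5]

```text
time_s: 20.3
eef_pos: [465.5, 130.2, 105.3]
ee_rot: [0.0, 0.998, 0.067, -0.0]
force: [0.4, -0.7, -0.9]
grip_width: 0.528
```

```bash
python3 -c "
from h import *
togo([464.9,130.6,75])
snap('side','s15.png')
s=cv2.imread('pics/s15.png')
cv2.imwrite('pics/c15.png',cv2.resize(s[225:285,295:365],(700,600),interpolation=2))"
```

```text
t 20.3 pos [465.5 130.2 105.3] F [ 0.38 -0.69 -0.86] w 0.528 | go cm [-0.05 -0.05  3.03] rot5deg [ 0.  0. -0.]
```

View pics/c15.png

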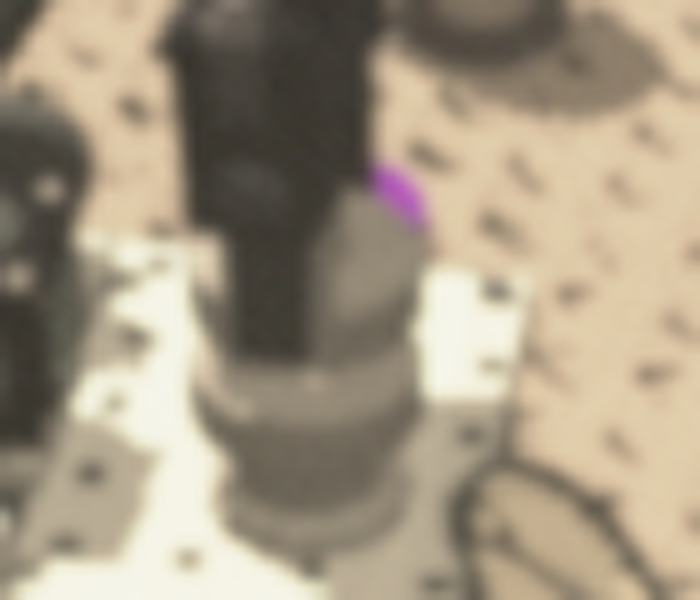

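carry_out:
  steps: [0,0,0.2,0,0,0,-0.5,0,0,0,0,0,0,-0.5]

```text
time_s: 20.52
eef_pos: [465.5, 130.2, 103.4]
ee_rot: [0.0, 0.998, 0.067, -0.0]
force: [1.8, -1.0, -0.5]
grip_width: 0.528
```

carry_out:
  steps: [0,0,0.2,0,0,0,-0.5,0,0,0,0,0,0,-0.5]

```text
time_s: 20.68
eef_pos: [465.4, 130.2, 101.3]
ee_rot: [-0.0, 0.998, 0.067, -0.0]
force: [-0.1, -0.4, -0.5]
grip_width: 0.528
```

carry_out:
  steps: [0,0,0.2,0,0,0,-0.5,0,0,0,0,0,0,-0.5]

```text
time_s: 20.85
eef_pos: [465.5, 130.2, 99.3]
ee_rot: [0.0, 0.998, 0.067, -0.0]
force: [1.0, -0.9, -1.0]
grip_width: 0.526
```

carry_out:
  steps: [0,0,0.2,0,0,0,-0.5,0,0,0,0,0,0,-0.5]

```text
time_s: 21.02
eef_pos: [465.4, 130.2, 97.3]
ee_rot: [0.0, 0.998, 0.067, -0.0]
force: [1.1, -0.9, 0.0]
grip_width: 0.528
```

carry_out:
  steps: [0,0,0.1,0,0,0,-0.5,0,0,0,0,0,0,-0.5]

```text
time_s: 21.18
eef_pos: [465.5, 130.2, 96.5]
ee_rot: [-0.0, 0.998, 0.067, -0.0]
force: [0.4, -1.0, 0.1]
grip_width: 0.523
```

carry_out:
  steps: [0,0,0.1,0,0,0,-0.5,0,0,0,0,0,0,-0.5]

```text
time_s: 21.35
eef_pos: [465.5, 130.2, 95.5]
ee_rot: [0.0, 0.998, 0.067, -0.0]
force: [1.1, -1.4, -0.1]
grip_width: 0.527
```

carry_out:
  steps: [0,0,0.1,0,0,0,-0.5,0,0,0,0,0,0,-0.5]

```text
time_s: 21.52
eef_pos: [465.5, 130.2, 94.5]
ee_rot: [-0.0, 0.998, 0.067, -0.0]
force: [0.4, -1.4, -0.3]
grip_width: 0.528
```

carry_out:
  steps: [0,0,0.1,0,0,0,-0.5,0,0,0,0,0,0,-0.5]

```text
time_s: 21.68
eef_pos: [465.6, 130.2, 93.6]
ee_rot: [0.0, 0.998, 0.067, 0.0]
force: [-0.0, -1.2, 0.8]
grip_width: 0.525
```

carry_out:
  steps: [0,0,0.1,0,0,0,-0.5,0,0,0,0,0,0,-0.5]

```text
time_s: 21.85
eef_pos: [465.6, 130.2, 92.7]
ee_rot: [0.0, 0.998, 0.067, 0.0]
force: [0.4, -1.4, 3.2]
grip_width: 0.524
```

carry_out:
  steps: [0,0,0.06,0,0,0,-0.5,0,0,0,0,0,0,-0.5]

```text
time_s: 22.02
eef_pos: [465.6, 130.2, 92.2]
ee_rot: [0.0, 0.998, 0.067, 0.0]
force: [-1.6, -1.1, 5.7]
grip_width: 0.526
```

carry_out:
  steps: [0,0,0.03,0,0,0,-0.5,0,0,0,0,0,0,-0.5]

```text
time_s: 22.18
eef_pos: [465.6, 130.2, 92.0]
ee_rot: [0.0, 0.998, 0.067, 0.0]
force: [-1.1, -0.4, 5.7]
grip_width: 0.524
```

```bash
python3 -c "
from h import *
snap('side','s16.png');togo([464.9,130.6,75])
s=cv2.imread('pics/s16.png')
cv2.imwrite('pics/c16.png',cv2.resize(s[225:285,295:365],(700,600),interpolation=2))"
```

```text
t 22.23 pos [465.6 130.2  92. ] F [-0.4  -0.82  6.56] w 0.526 | go cm [-0.07 -0.05  1.7 ] rot5deg [ 0. -0. -0.]
```

View pics/c16.png

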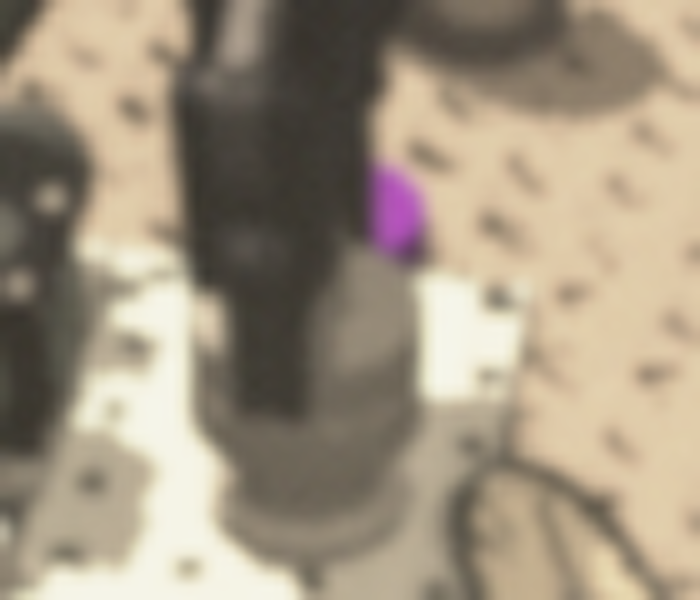

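Stacked flat, with a push of about 8.4 N. Next I unload, release and check the gauge.

carry_out:
  steps: [0,0,-0.1,0,0,0,-0.5,0,0,-0.1,0,0,0,-0.5,0,0,0,0,0,0,-0.5]

```text
time_s: 22.48
eef_pos: [465.6, 130.2, 93.7]
ee_rot: [0.0, 0.998, 0.067, 0.0]
force: [0.3, -1.5, 0.9]
grip_width: 0.53
```

carry_out:
  steps: [0,0,0,0,0,0,0.2,0,0,0,0,0,0,0.4,0,0,0,0,0,0,0.5,0,0,0,0,0,0,0.5,0,0,-1,0,0,0,0.5,0,0,-3,0,0,0,0.5,0,0,-3.5,0,0,0,0.5,0,0,-3,0,0,0,0.5,0,0,-1,0,0,0,0.5,0,4,0,0,0,0,0.5,0,4,0,0,0,0,0.5,0,4,0,0,0,0,0.5,0,4,0,0,0,0,0.5,0,4,0,0,0,0,0.5,0,4,0,0,0,0,0.5,0,0,0,0,0,0,0.5,0,0,0,0,0,0,0.5]

```text
time_s: 23.9
eef_pos: [497.3, -109.1, 208.5]
ee_rot: [-0.0, 0.998, 0.065, -0.0]
force: [-0.2, 0.3, 0.4]
grip_width: 0.751
```

```bash
python3 -c "
from h import *
togo([464.9,130.6,75])
snap('side','s17.png');snap('top','t17.png')
s=cv2.imread('pics/s17.png');t=cv2.imread('pics/t17.png')
cv2.imwrite('pics/c17.png',np.hstack([cv2.resize(s[225:285,295:355],(400,400),interpolation=2),cv2.resize(t[240:280,300:340],(400,400),interpolation=2)]))"
```

```text
t 23.9 pos [ 497.3 -109.1  208.5] F [-0.21  0.33  0.37] w 0.751 | go cm [ -0.08 -24.18  13.36] rot5deg [-0.01  0.01 -0.04]
```

View pics/c17.png

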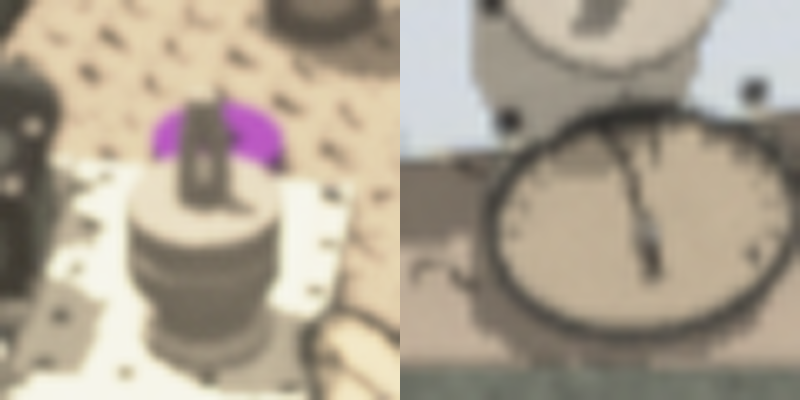

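```bash
python3 -c "
from h import *
# take several frames to average
im=sum(cams.capture('top').astype(float) for _ in range(4))/4
cv2.imwrite('pics/t18.png',im[:,:,::-1].astype(np.uint8))
yaw=np.radians(7.66);px=np.array([np.cos(yaw),np.sin(yaw),0]);py=np.array([-np.sin(yaw),np.cos(yaw),0])
up=(px+np.array([0,0,1]))/np.sqrt(2)
def rect(f,c0,z=40,n=600):
    t=cv2.imread('pics/'+f)
    C=plane('top',*c0,z)
    h=38
    pts=[C+a*(-py)*h+b*up*h for a,b in ((-1,1),(1,1),(1,-1),(-1,-1))]
    src=np.float32([proj('top',p) for p in pts]);dst=np.float32([[0,0],[n,0],[n,n],[0,n]])
    return cv2.warpPerspective(t,cv2.getPerspectiveTransform(src,dst),(n,n),flags=cv2.INTER_CUBIC)
cv2.imwrite('pics/c18.png',rect('t18.png',(323.5,261.7)))
cv2.imwrite('pics/c19.png',rect('t0.png',(323.5,261.7)))
"
```

```text
(no output)
```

View pics/c18.png

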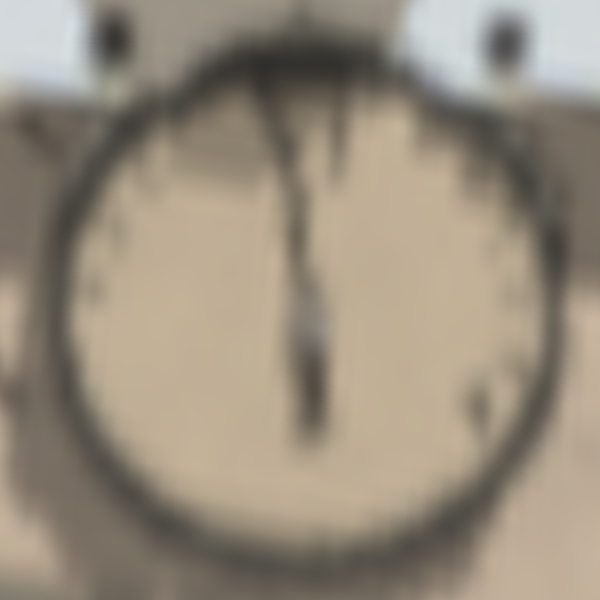

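View pics/c19.png

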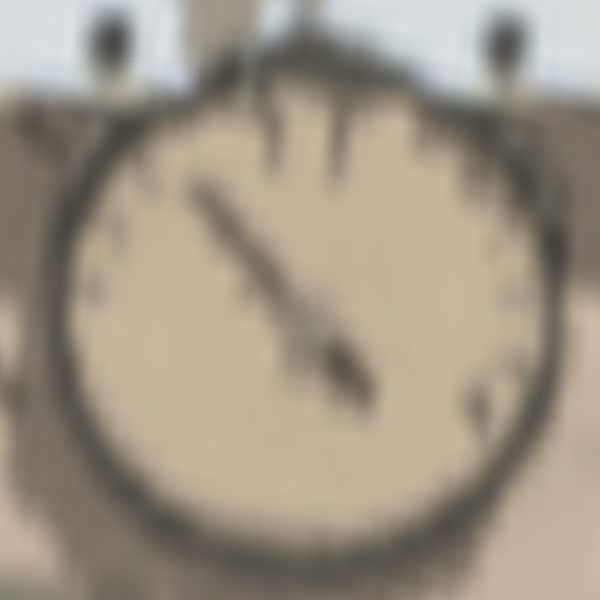

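```bash
python3 -c "
from h import *
t=cv2.imread('pics/t18.png');s=cv2.imread('pics/s17.png')
cv2.imwrite('pics/c20.png',np.hstack([t[170:300,130:530]]).repeat(2,0).repeat(2,1))"
```

```text
(no output)
```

View pics/c20.png

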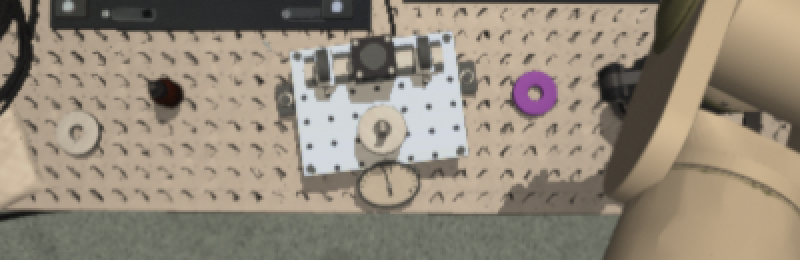

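```bash
python3 -c "
from h import *
print(finish_job())"
```

```text
the job is handed in; nothing more can be done
None
```

I pressed two ring weights onto the spindle and handed the job in at about 24 s on the robot's clock. The pointer came to rest between the two long marks.

- **First weight:** it came home flat on the shoulder. The drag was about 6 N, and the push then rose steeply to about 8.5 N.
- **Second weight:** it came home flat on the first one. The drag was only about 2 N, and the push rose steeply to about 8.4 N. That drag is lower than on the first weight, probably because the first ring already holds the prongs together.
- **Pointer:** in the last top pictures it reads about -0.07 rad, against marks at ±0.2; it started at about -0.67. The tip shows close to the left mark there, so I took the angle from the line through its tail and pivot. A third weight would have taken it to about +0.23, out of range.
- **Stop pin:** the push stayed below about 9 N, so by the given figures the pointer stayed clear of the pin.
- **Surroundings:** the last top picture shows the bottle, the purple ring and one spare weight where they were. The arm hid the canister and the other spare weight in that picture, so I did not check them again from the top. I never moved to that spare, and an earlier side picture showed part of the canister in its place. The gripper was clear of everything at hand-in.

No check failed. The two cameras disagreed by about 2 mm on positions, so I used the contact forces to centre the rings.

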